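# Feed a coated test panel into the UV curing box

## Robot

A 6-joint arm with a two-finger parallel gripper is mounted at the origin on the work surface. World frame = base frame: x ahead of the robot, y to its left, z up, the work surface at z = 0. Lengths are in m, angles in degrees, forces in N, time in s.
With the tool pointing down it reaches from about 0.25 to 0.725 m from the base axis. Payload 9.7 kg.
Tool frame: the origin (TCP) lies on the centre line of the jaws, within the pads' length; the fingertips stand tip_reach ahead of it and the grasp point (between the pads) lies 2 mm behind it (tip_reach is the distance from the TCP to the fingertips, in m); z points along the fingers, y is the direction in which the jaws open and shut (so a half turn about z gives the same grasp; the last joint's range is limited). The gripper opens to 85 mm and grips with 20 to 120 N. Pads are 22 mm wide; open, the fingers measure 114 mm over their backs; the gripper's body (76 mm by 85 mm) begins 54 mm behind the grasp point. The pads swing forward as they close: fully open they stand 13 mm farther back than shut.
Start: joints at [-70.13, 4.979, 10.078, 95.1, 0, 90], TCP at [0.187, -0.517, 0.248] pointing down, gripper open.
Joint ranges: [-179.16, 179.16], [-48.56, 103.87], [-65.8, 70.77], [-126.05, 130.52], [-82.76, 87.17], [-180, 180]. Speed limits (degrees/s): [127.2, 127.2, 147.25, 180, 180, 180].

## Interface

Orientations are given as [roll, pitch, yaw] about the fixed x, y, z axes, in that order (R = Rz(yaw) Ry(pitch) Rx(roll)).
In Python, from workcell import get_obs, camera, calibration, job_done, tip_reach gives the robot as it stands.
- The arm moves only by the tool apply_moves, never from a script. Its argument "rows" is a list of rows, each a list of 7 numbers: the shift along the world's x, y, z in mm, then the turn, a rotation vector about the world's x, y, z in degrees, then the closure, from 0 (fully open) to 1 (shut). A call has 1 to 20 rows; each row shifts and turns the commanded pose from where the row before left it; what a row does not reach is not made up. A row lasts 1/8 s, in which the tool goes at most 62.5 mm and 10.7 degrees, less where a joint would pass 70% of its speed; a pose out of reach is approached as far as the arm can. A call with a gripper value outside its range is refused whole. The fingers move at their own pace and stop on an object; "grip_force" is the grip in N (left out, the last holds). Time passes only in rows, so rows that do not move let the fingers close. It gives the time, the measured TCP pose, the force and the opening at its end, in the units of the state.
- get_obs(): the state, without advancing time (a new reading comes with each control period).
- camera(name): name is "side" or "top" or "wrist"; returns the picture (420x560x3 uint8, red, green, blue); there is no depth.
- calibration(name): a dict with "intrinsics" (3x3 intrinsics, pixels), "dist" ([k1, k2, p1, p2, k3] as OpenCV has them; the pictures are not rectified), "T" (4x4, takes a point from camera to world coordinates); the wrist camera has in their place "mount" (4x4, takes a point from camera to tool coordinates, whose origin is the TCP and whose axes are the flange's). Camera axes: x right, y down, z forward; pixel columns grow to the right and rows downward; lengths in m; the calibration is good to about 2 mm. A picture is of the moment at which its call begins: read the wrist's pose just before it. calibration takes no time and is no camera call.
- job_done(): hands the job in, once; it reports no verdict.
The state is a dict: "time": time; "q": joint angles; "qd": joint speeds; "joint_efforts": joint torques, N m; "ee_pos": TCP position; "tcp_rot": TCP orientation; "wrist_force": force on the tool from outside, world axes, zero at the start; "torque": the same for the moment, N m; "opening": finger opening in m.
Only numpy, scipy, OpenCV 4.12 (cv2) and the standard library are available. Lean on these libraries where they do the work, as an engineer would, in place of code of your own. Each camera call takes 0.05 s, during which the arm holds its last target.

## Task

Lay the coated test panel, coated side up, on the feed deck of the UV curing box and, with the wooden push stick behind it, slide it through the low guarded slot until it drops flat into the nest under the lamps, just short of the back stop; ease it home, do not ram it. Then draw the push stick right out of the slot, leave it lying on the deck or the bench, and do not disturb the jar, the wash bottle or the mortar.

Things in the scene. Friction and masses are not known exactly. Their poses are not given: they have to be found in the camera images.
- uv_box: Grey bench UV curing box, fixed. Origin on the bench below the slot's mouth; +y is the feed direction, z up. Lengths in mm in its frame: level aluminium feed deck 110 wide, y -300 to 0, top z 25. Guide rails 9 high on the deck, 66 apart, y -25 to 0, ends flaring out to 75 apart at y -42. Box 220 wide, y 55 to 290, 170 high, tinted window in its top, small knob on its front.
- slot_mouth (a point): Middle of the slot's mouth at deck level. Guard: a hood, box frame y 0 to 60, 120 wide, roof top z 61; the slot under it, 66 wide and 24 high, runs on level into the box. Inside, the floor steps down 3 mm into the nest; 83 mm past the step stands the rigid back stop. The bed with both is set for the job, step anywhere from y 165 to 185, not measured: feel for it. Side rails stay 66 apart.
- panel: Coated test panel: pale glass plate 60 (x) by 80 (y) by 8 mm, 0.07 to 0.14 kg, loose on the bench, coating (dull cream rectangle) on top. Origin at the centre of its underside, z up out of the coated face. Fed with a 60 mm edge leading, either one. It drops in once its rear edge is past the step, 3 mm before it meets the stop.
- push_stick: Wooden push stick, loose, 0.07 kg, 280 mm long (y, nose at +y), 16 thick (x). Bar 16 high over the whole length; handle 45 high in all over the rear 66, its sloping front ends 86 from the rear end. Origin on the underside at the balance point, y -107 to +173. Starts upright in its rest, underside 26 above the bench. Stands upright by itself on deck or bench.
- stick_nose (a point): Middle of the nose's lower edge, the front end of the push stick (its y = +173 mm).
- stick_handle (a point): Middle of the handle, 31 mm from the rear end, 24 mm above the underside. Only held by the handle can the stick push the panel home: held by the bar, the hand meets the guard first.
- stick_rest: White plastic rest, fixed; origin on the bench below the stick's origin, same axes. Board 56 wide, 10 high. Slotted block 46 wide, 74 high encloses the handle's sides, y -110 to -26 (slot 20); forked saddle 40 wide, 36 high at y 118 to 142. In it only the bar between (y -10 to 100) can be gripped. The stick lifts straight up, 50 mm or more to come clear.
- sample_jar: Bystander: capped jar 54 mm across, about 75 high; origin under its centre.
- wash_bottle: Bystander: pale wash bottle 72 mm across, 205 high, its spout reaching 69 mm to its -x side; origin under its centre.
- mortar: Bystander: white mortar 110 mm across, 70 high, its pestle leaning in it up to 105 high; origin under its centre.
Not all that is in view belongs to the job. Of the things that look like the panel, take the one that is nearest to the robot's base at the start.

How it is judged (in metres and radians):
On the way:
1. the push stick pushes the panel in under the guard (y of panel in the frame of uv_box between 0.04 and 0.19 m and contact force between push_stick and panel above 0.05 N).
At the end, for the whole second after the job is handed in: Panel coated side up, still and flat in the nest: underside 22 mm up (within 1.2 mm), tilt under 0.03 rad, within 6 mm of the feed line; push stick wholly outside the slot, lying still, its origin less than 50 mm above the bench (y of panel in the frame of uv_box between 0.2 and 0.233 m and x of panel in the frame of uv_box between -0.006 and 0.006 m and z of panel in the frame of uv_box between 0.0205 and 0.0232 m and angle between panel's own z axis and vertical below 0.03 rad and linear speed of each of panel, push_stick below 0.02 m/s and y of each of stick_nose, stick_handle in the frame of uv_box below 0 m and height (world z) of push_stick below 0.05 m); the robot touches nothing.
It fails at once if the panel is rammed: pushed by the stick with more than 30 N (contact force between push_stick and panel above 30 N).
It fails at once if a bystander is moved by more than 30 mm (distance of any of sample_jar, wash_bottle, mortar from where it was at the start of the episode above 0.03 m).
It also fails if it takes over 64 s, if anything falls off the work surface, if the arm or the gripper's body presses on something with over 40 N, if the wrist force passes 120 N, or if a joint passes its speed limit or range.

## Working session

There is one attempt and no reset: what is moved stays moved. The work goes in short steps, Python scripts to look and compute and a tool call to move; the robot and the scene stay as the last step left them, time stands still between calls to the robot, and variables do not carry over. Pictures are saved under pics/ and viewed, and the job is handed in when it is done.

Besides the shell and the picture viewer there is one more tool, called after "Request:" as name(argument=value, ...), one argument or row to a line, values as JSON. apply_moves: Moves the arm, as the interface text tells. Its arguments: {"type":"object","properties":{"rows":{"type":"array","items":{"type":"array","items":{"type":"number"}}},"grip_force":{"type":"number"}},"required":["rows"]}

```bash
ls; mkdir -p pics; python3 - <<'E'
from workcell import *
import cv2
print(get_obs(), tip_reach)
for n in ["side","top","wrist"]:
    c=calibration(n); print(n,c)
    im=camera(n); cv2.imwrite(f"pics/{n}0.png",im[:,:,::-1])
E
```

```text
pics
{'time': 0.0, 'q': array([-7.01315417e+01,  5.01196433e+00,  1.00315455e+01,  9.51009682e+01,
       -4.40715180e-04,  8.99980726e+01]), 'qd': array([-0.06800588,  0.08943787, -0.11168079, -0.07180035, -0.07587017,
       -0.03010143]), 'joint_efforts': array([ 1.81929099e-04, -5.20395434e+01,  4.64794815e+01,  1.67322101e-02,
        6.98349163e-05,  6.94657430e-06]), 'ee_pos': array([ 0.18684309, -0.51704356,  0.24754873]), 'tcp_rot': array([-1.79918613e+02,  4.37976921e-04,  1.98703863e+01]), 'wrist_force': array([ 0.30594969, -0.35434163,  1.02167426]), 'torque': array([-0.02153135,  0.00701682, -0.03522281]), 'opening': 0.08533488877655586} 0.017
side {'intrinsics': array([[461.63348914,   0.        , 279.46059114],
       [  0.        , 461.63348914, 211.0977066 ],
       [  0.        ,   0.        ,   1.        ]]), 'dist': array([-0.15553401,  0.        ,  0.        ,  0.        ,  0.        ]), 'T': array([[-0.78812417, -0.40791183,  0.46094276, -0.19966593],
       [-0.61551513,  0.52375168, -0.58891876,  0.68366096],
       [-0.00119262, -0.74785835, -0.66385726,  1.0
[... 483 characters left out ...]
, -0.99569439,  1.25460155],
       [ 0.        ,  0.        ,  0.        ,  1.        ]])}
wrist {'intrinsics': array([[309.63310505,   0.        , 274.55536062],
       [  0.        , 309.63310505, 213.64508428],
       [  0.        ,   0.        ,   1.        ]]), 'dist': array([-0.03527044,  0.        ,  0.        ,  0.        ,  0.        ]), 'mount': array([[-1.35899481e-04, -9.60799022e-01, -2.77245777e-01,
         7.00222420e-02],
       [ 9.99999954e-01, -5.57433329e-05, -2.96997616e-04,
        -6.69907958e-04],
       [ 2.69900415e-04, -2.77245805e-01,  9.60798986e-01,
        -1.25640848e-01],
       [ 0.00000000e+00,  0.00000000e+00,  0.00000000e+00,
         1.00000000e+00]])}
```

View pics/side0.png

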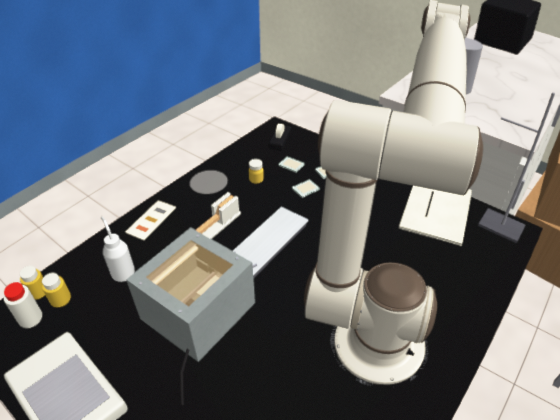

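View pics/top0.png

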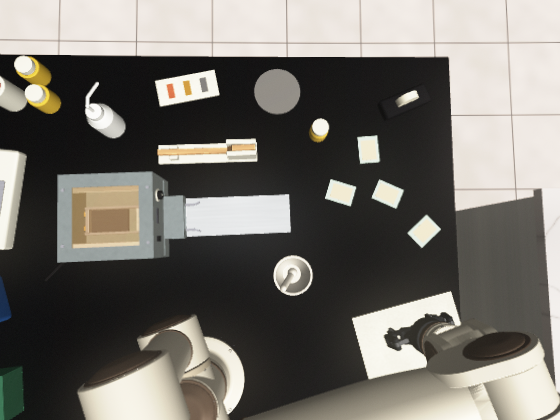

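View pics/wrist0.png

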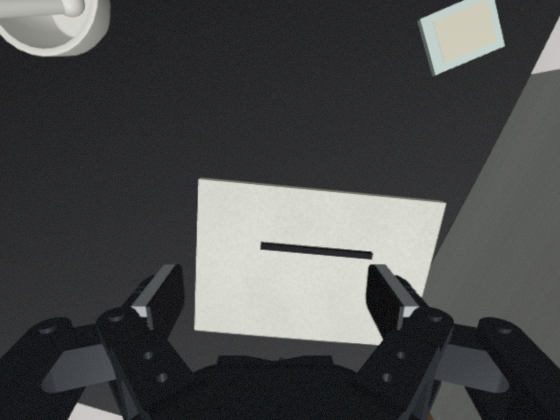

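```bash
cat > h.py <<'E'
import numpy as np, cv2
from workcell import *
from scipy.spatial.transform import Rotation as R
def camT(n,obs=None):
    c=calibration(n)
    if n!="wrist": return c,c["T"]
    o=obs or get_obs()
    T=np.eye(4);T[:3,:3]=R.from_euler('xyz',o["tcp_rot"],degrees=True).as_matrix();T[:3,3]=o["ee_pos"]
    return c,T@c["mount"]
def cast(n,px,z,obs=None):
    c,T=camT(n,obs)
    p=cv2.undistortPoints(np.array(px,float).reshape(-1,1,2),c["intrinsics"],c["dist"]).reshape(-1,2)
    d=np.c_[p,np.ones(len(p))]@T[:3,:3].T
    s=(z-T[2,3])/d[:,2]
    return T[:3,3]+d*s[:,None]
def proj(n,P,obs=None):
    c,T=camT(n,obs); Ti=np.linalg.inv(T)
    q=np.array(P,float).reshape(-1,3)@Ti[:3,:3].T+Ti[:3,3]
    return cv2.projectPoints(q.reshape(-1,1,3),np.zeros(3),np.zeros(3),c["intrinsics"],c["dist"])[0].reshape(-1,2)
E
python3 - <<'E'
from h import *
im=cv2.imread("pics/top0.png")
hsv=cv2.cvtColor(im,cv2.COLOR_BGR2HSV)
m=((im.min(2)>110)).astype(np.uint8)
m[:, :300]=0; m[260:]=0;m[:, 450:]=0; m[:140]=0
for c in cv2.findContours(m,0,2)[0]:
    if cv2.contourArea(c)<100: continue
    r=cv2.minAreaRect(c); b=cv2.boxPoints(r)
    P=cast("top",b,0.008)
    ctr=cast("top",[r[0]],0.008)[0]
    print(np.round(r[0],1),r[1],ctr.round(4),np.hypot(*ctr[:2]).round(3), np.linalg.norm(P[1]-P[0]).round(4),np.linalg.norm(P[2]-P[1]).round(4))
    print(P.round(3)[:,:2].tolist())
def crop(a,x0,x1,y0,y1,n,k=4): cv2.imwrite("pics/"+n,cv2.resize(a[y0:y1,x0:x1],None,fx=k,fy=k,interpolation=cv2.INTER_CUBIC))
crop(im,300,450,120,260,"panels.png")
crop(im,40,300,130,270,"boxtop.png",3)
print(cast("top",[[186,203],[291,196],[290,232],[187,240]],.025).round(4))
print(cast("top",[[293,275],[319,130],[105,120]],.0).round(4))
E
```

```text
[423.8 230.8] (20.50609588623047, 26.870054244995117) [ 0.4116 -0.6504  0.008 ] 0.77 0.0809 0.0598
[[0.405, -0.601], [0.461, -0.659], [0.418, -0.7], [0.362, -0.642]]
[387.4 193.6] (27.54197883605957, 20.670799255371094) [ 0.5228 -0.5464  0.008 ] 0.756 0.0624 0.0816
[[0.511, -0.496], [0.568, -0.522], [0.534, -0.597], [0.478, -0.57]]
[340.1 192.2] (27.01070213317871, 20.78483009338379) [ 0.528  -0.4057  0.008 ] 0.666 0.0623 0.0802
[[0.51, -0.358], [0.57, -0.377], [0.546, -0.454], [0.487, -0.434]]
[368.4 150.9] (23.39243507385254, 20.47796630859375) [ 0.6518 -0.4934  0.008 ] 0.817 0.0618 0.071
[[0.685, -0.461], [0.69, -0.523], [0.619, -0.526], [0.614, -0.464]]
[[ 0.4977  0.0447  0.025 ]
 [ 0.5158 -0.2587  0.025 ]
 [ 0.4111 -0.2544  0.025 ]
 [ 0.3913  0.041   0.025 ]]
[[ 0.2863 -0.2629  0.    ]
 [ 0.7184 -0.3473  0.    ]
 [ 0.7492  0.2888  0.    ]]
```

View pics/panels.png

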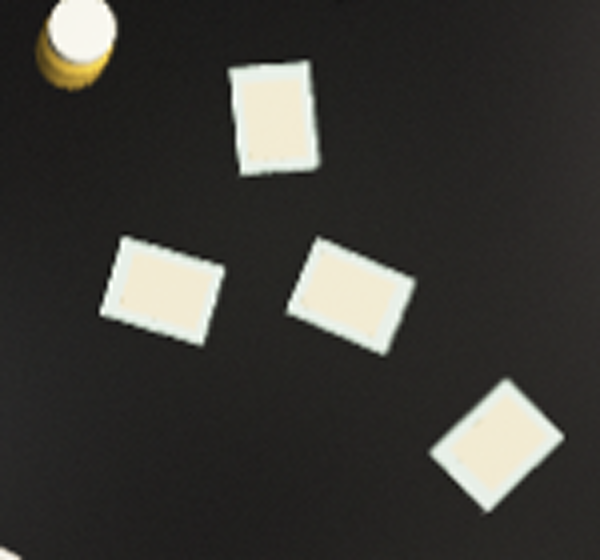

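View pics/boxtop.png

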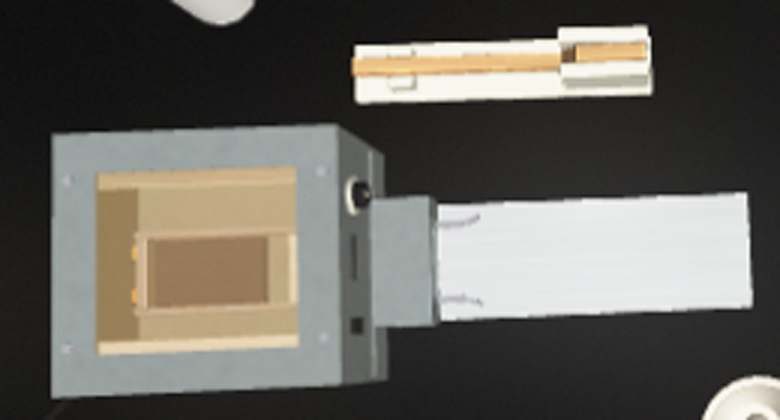

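Candidates for the panel in the top view: (340,192) at 0.666 m from the base, (387,194) at 0.756 m, (424,231) at 0.770 m and (368,151) at 0.817 m. The one at (340,192) is nearest, so that is the panel. The crop confirms four similar cream-on-glass plates.

Next I'll measure the box and the stick rest.

```bash
python3 - <<'E'
from h import *
im=cv2.imread("pics/top0.png")
# deck mask
m=((im.min(2)>170)).astype(np.uint8); m[:185]=0; m[245:]=0; m[:, :187]=0; m[:,300:]=0
def edges_v(cols,lo,hi,g):
    up=[];dn=[]
    for c in cols:
        col=g[lo:hi,c].astype(float)
        d=np.diff(col); 
        for L,s in((up,1),(dn,-1)):
            k=np.argmax(s*d); 
            w=np.clip(s*d[max(0,k-2):k+3],0,None); L.append((c,lo+0.5+(w*np.arange(max(0,k-2),k-2+len(w) if k>=2 else len(w))).sum()/w.sum()))
    return np.array(up),np.array(dn)
g=cv2.cvtColor(im,cv2.COLOR_BGR2GRAY)
up,dn=edges_v(range(205,285,3),185,250,g)
for L,z in((up,.025),(dn,.025)):
    P=cast("top",L,z)[:,:2]
    vx,vy,x0,y0=cv2.fitLine(P.astype(np.float32),cv2.DIST_HUBER,0,.01,.01).ravel()
    if vy<0: vx,vy=-vx,-vy
    print("yaw",np.degrees(np.arctan2(-vx,vy)),"x at y=-.15",x0+vx/vy*(-.15-y0), "resid",np.abs(np.cross([vx,vy],P-[x0,y0])).max())
# deck end
e=[]
for r in range(200,230,3):
    d=-np.diff(g[r,275:305].astype(float)); k=d.argmax(); w=np.clip(d[k-2:k+3],0,None); e.append((275.5+(w*np.arange(k-2,k+3)).sum()/w.sum(),r))
print("end",cast("top",e,.025)[:,:2].round(4)[::3].tolist())
# step/stop
print("step",cast("top",[[129.3,225]],.025).round(4),"stop",cast("top",[[89.5,225]],.025).round(4))
cv2.imwrite("pics/nest.png",cv2.resize(im[180:260,60:200],None,fx=5,fy=5,interpolation=cv2.INTER_CUBIC))
cv2.imwrite("pics/rest.png",cv2.resize(im[130:175,150:265],None,fx=6,fy=6,interpolation=cv2.INTER_CUBIC))
s=cv2.imread("pics/side0.png")
cv2.imwrite("pics/sidec.png",cv2.resize(s[170:300,120:320],None,fx=4,fy=4,interpolation=cv2.INTER_CUBIC))
E
```

```text
yaw 1.7717621 x at y=-.15 0.51876074 resid 0.0009251912998369462
yaw 1.8717426 x at y=-.15 0.4081971 resid 0.0007937302853200856
end [[0.5041, -0.2528], [0.4778, -0.2539], [0.4516, -0.2542], [0.4255, -0.2558]]
step [[0.4359 0.2044 0.025 ]] stop [[0.437  0.3154 0.025 ]]<stdin>:20: DeprecationWarning: Arrays of 2-dimensional vectors are deprecated. Use arrays of 3-dimensional vectors instead. (deprecated in NumPy 2.0)
```

View pics/nest.png

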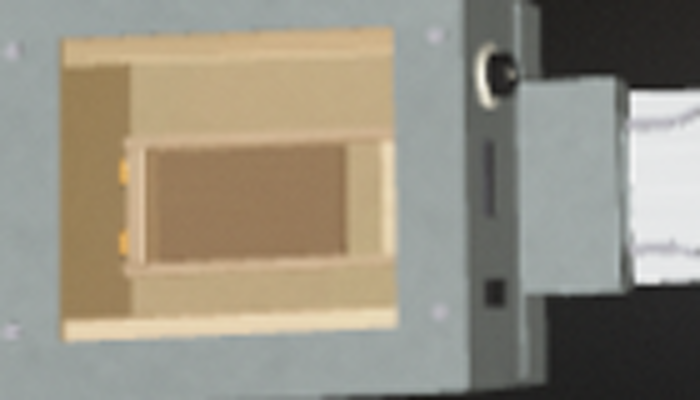

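View pics/rest.png

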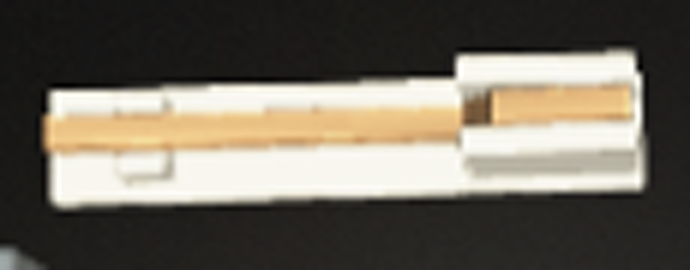

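View pics/sidec.png

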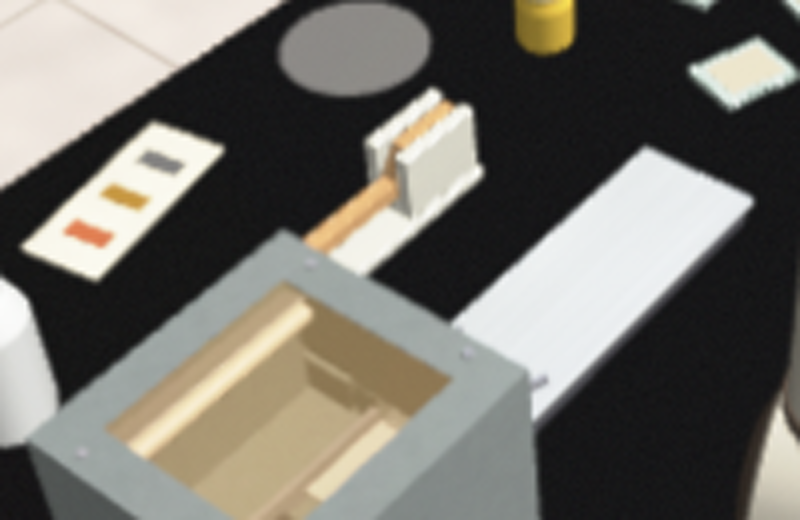

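```bash
python3 - <<'E'
from h import *
im=cv2.imread("pics/top0.png")
hsv=cv2.cvtColor(im,cv2.COLOR_BGR2HSV)
m=((hsv[...,1]>80)&(hsv[...,0]<25)&(im.max(2)>140))
L=[];H=[]
for c in range(160,262):
    r=np.where(m[138:172,c])[0]+138
    if len(r)>=3: (L if c<224 else H).append((c,r.mean(),len(r)))
L=np.array(L);H=np.array(H)
print(L[[0,10,20,30,40,50,-1]]);print(H[[0,-1]])
P=cast("top",L[:,:2],.042); Q=cast("top",H[3:-2,:2],.071)
for A in (P,Q):
    vx,vy,x0,y0=cv2.fitLine(A[:,:2].astype(np.float32),cv2.DIST_HUBER,0,.01,.01).ravel()
    print(np.degrees(np.arctan2(-vx,vy)),"x at -0.05",x0+vx/vy*(-.05-y0),x0,y0)
print("nose",cast("top",[[157.5,152.2]],.042),"rear",cast("top",[[255.3,147.2]],.071), "block front", cast("top",[[226,141]],.074))
# nest enhance
g=im[195:250,75:150].astype(float); g=np.clip((g-60)*1.6,0,255).astype(np.uint8)
cv2.imwrite("pics/nest2.png",cv2.resize(g,None,fx=10,fy=10,interpolation=cv2.INTER_CUBIC))
E
```

```text
[[160.  152.    5. ]
 [170.  151.5   6. ]
 [180.  151.5   6. ]
 [190.  151.5   6. ]
 [200.  151.    5. ]
 [210.  150.5   6. ]
 [223.  150.5   6. ]]
[[224.  150.5   6. ]
 [254.  146.5   6. ]]
-178.56895 x at -0.05 0.6475156 0.6455962 0.02683211
-177.25917 x at -0.05 0.6472395 0.65016484 -0.11110656
nose [[0.64281713 0.12344901 0.042     ]] rear [[ 0.64987202 -0.15698939  0.071     ]] block front [[ 0.66713979 -0.07489382  0.074     ]]
```

View pics/nest2.png

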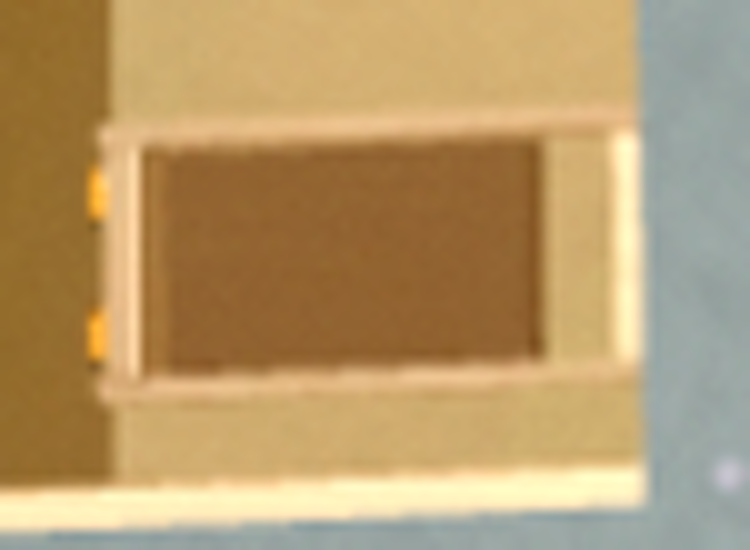

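Request:
apply_moves(
  rows=[
    [17,6,0,0,0,2.8,0],
    [34,11,-5,0,0,5,0],
    [34,11,-5,0,0,5,0],
    [34,11,-5,0,0,5,0],
    [34,11,-5,0,0,5,0],
    [34,11,-5,0,0,5,0],
    [34,11,-5,0,0,5,0],
    [34,11,-5,0,0,5,0],
    [34,11,-5,0,0,5,0],
    [34,11,-5,0,0,5,0],
    [18,6,-3,0,0,5,0],
    [0,0,0,0,0,0,0],
    [0,0,0,0,0,0,0],
  ],
)

```text
time: 1.78
ee_pos: [0.5278, -0.4061, 0.2003]
tcp_rot: [-180.0, 0.0, 72.6]
wrist_force: [0.6, -0.2, 0.1]
opening: 0.0854
```

```bash
python3 - <<'E'
from h import *
o=get_obs(); im=camera("wrist")[:,:,::-1]; cv2.imwrite("pics/w1.png",im)
print(o["ee_pos"],o["tcp_rot"],o["q"].round(1))
m=(im.min(2)>110).astype(np.uint8)
for c in cv2.findContours(m,0,2)[0]:
    if cv2.contourArea(c)<1500: continue
    r=cv2.minAreaRect(c); b=cv2.approxPolyDP(c,0.03*cv2.arcLength(c,True),True).reshape(-1,2)
    P=cast("wrist",b,.008,o); print(b.tolist(),P[:,:2].round(4).tolist(),P[:,:2].mean(0))
E
```

```text
[ 0.52775334 -0.40605047  0.20034325] [-1.79985108e+02  5.15362546e-03  7.26218612e+01] [-37.6  20.8  23.5  92.7  -0.   69.8]
[[288, 272], [279, 332], [327, 336], [338, 278]] [[0.5147, -0.496], [0.4814, -0.5695], [0.5353, -0.5926], [0.567, -0.5204]] [ 0.52458301 -0.54464735]
[[442, 195], [370, 221], [387, 267], [453, 243]] [[0.6965, -0.4593], [0.6166, -0.4646], [0.6234, -0.5239], [0.7001, -0.5177]] [ 0.65914939 -0.49134378]
[[248, 154], [249, 229], [303, 229], [305, 155]] [[0.5138, -0.3577], [0.4891, -0.4341], [0.545, -0.4516], [0.5687, -0.376]] [ 0.52915862 -0.40487304]
[[498, 33], [476, 28], [447, 46], [438, 65], [447, 91], [475, 96], [500, 82], [509, 53]] [[0.7742, -0.3199], [0.7543, -0.3098], [0.725, -0.3175], [0.7137, -0.3316], [0.7182, -0.3574], [0.7444, -0.37], [0.7704, -0.3641], [0.7824, -0.3403]] [ 0.74781097 -0.33880506]
[[70, 0], [107, 81], [217, 36], [204, 0]] [[0.4025, -0.175], [0.4061, -0.2502], [0.521, -0.2463], [0.5199, -0.2145]] [ 0.46238296 -0.22148727]
```

View pics/w1.png

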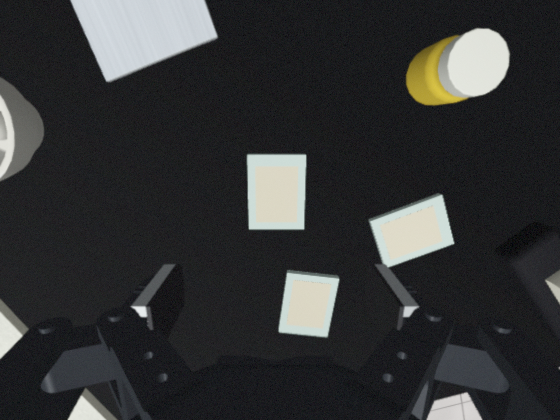

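Request:
apply_moves(
  rows=[
    [1,0.5,-10,0,0,0,0.15],
    [0,0,-25,0,0,0,0.15],
    [0,0,-30,0,0,0,0.15],
    [0,0,-30,0,0,0,0.15],
    [0,0,-30,0,0,0,0.15],
    [0,0,-25,0,0,0,0.15],
    [0,0,-10,0,0,0,0.15],
    [0,0,0,0,0,0,0.15],
  ],
  grip_force=30,
)

```text
time: 2.82
ee_pos: [0.5284, -0.4057, 0.0399]
tcp_rot: [-180.0, -0.0, 72.6]
wrist_force: [-0.7, 0.3, 0.3]
opening: 0.0724
```

```bash
python3 - <<'E'
from h import *
o=get_obs(); im=camera("wrist")[:,:,::-1]; cv2.imwrite("pics/w2.png",im)
print(o["ee_pos"],o["opening"],o["wrist_force"])
E
```

```text
[ 0.52844955 -0.40573348  0.03992753] 0.07244681454054844 [-0.73495896  0.29236119  0.30768514]
```

View pics/w2.png

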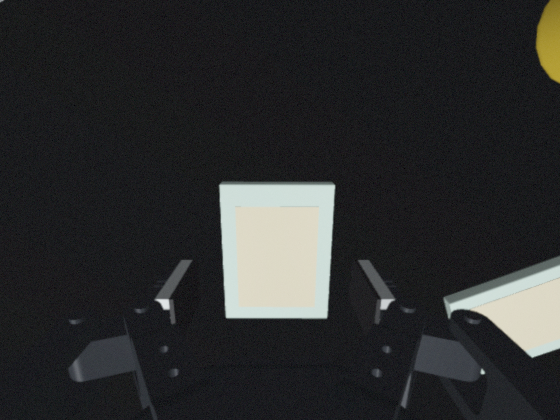

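Request:
apply_moves(
  rows=[
    [0,0,-10,0,0,0,0.15],
    [0,0,-8,0,0,0,0.15],
    [0,0,-4,0,0,0,0.15],
    [0,0,-2,0,0,0,0.15],
    [0,0,-1,0,0,0,0.15],
    [0,0,0,0,0,0,0.15],
  ],
)

```text
time: 3.62
ee_pos: [0.529, -0.4058, 0.0154]
tcp_rot: [180.0, 0.0, 72.7]
wrist_force: [-0.0, 0.3, -0.7]
opening: 0.0723
```

Request:
apply_moves(
  rows=[
    [0,0,-1,0,0,0,0.15],
    [0,0,-1,0,0,0,0.15],
    [0,0,-1,0,0,0,0.15],
    [0,0,0,0,0,0,0.15],
  ],
)

```text
time: 4.12
ee_pos: [0.5289, -0.4057, 0.0121]
tcp_rot: [-180.0, -0.0, 72.7]
wrist_force: [0.9, 0.3, 0.1]
opening: 0.0724
```

```bash
python3 - <<'E'
from h import *
im=camera("wrist")[:,:,::-1]; cv2.imwrite("pics/w3.png",im[150:420,100:460])
print(get_obs()["wrist_force"])
E
```

```text
[-0.11161693  0.09047889 -0.13056008]
```

View pics/w3.png

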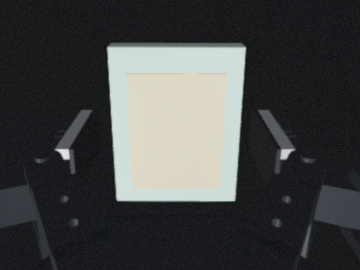

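Request:
apply_moves(
  rows=[
    [0,0,0,0,0,0,0.2],
    [0,0,0,0,0,0,0.25],
    [0,0,0,0,0,0,0.3],
    [0,0,0,0,0,0,0.35],
    [0,0,0,0,0,0,0.35],
  ],
  grip_force=30,
)

```text
time: 4.8
ee_pos: [0.5291, -0.4059, 0.0127]
tcp_rot: [180.0, 0.0, 72.7]
wrist_force: [0.0, 0.6, 4.1]
opening: 0.0588
```

Request:
apply_moves(
  rows=[
    [0,0,5,0,0,0,0.35],
    [0,0,15,0,0,0,0.35],
    [0,0,30,0,0,0,0.35],
    [0,0,30,0,0,0,0.35],
    [-3,17,20,0,0,1,0.35],
    [-7,36,0,0,0,2,0.35],
    [-7,36,0,0,0,2,0.35],
    [-7,36,0,0,0,2,0.35],
    [-7,36,0,0,0,2,0.35],
    [-7,36,0,0,0,2,0.35],
    [-7,36,0,0,0,2,0.35],
    [-7,36,0,0,0,2,0.35],
    [-7,36,0,0,0,2,0.35],
    [-7,30,0,0,0,2,0.35],
    [-3,17,0,0,0,0.1,0.35],
    [0,0,0,0,0,0,0.35],
    [0,0,0,0,0,0,0.35],
  ],
)

```text
time: 6.92
ee_pos: [0.4601, -0.0542, 0.1123]
tcp_rot: [180.0, 0.0, 91.7]
wrist_force: [0.7, -0.3, -1.7]
opening: 0.0589
```

```bash
python3 - <<'E'
from h import *
o=get_obs();im=camera("wrist")[:,:,::-1]; cv2.imwrite("pics/w4.png",im)
print(o["ee_pos"],o["tcp_rot"],o["opening"])
t=camera("top")[:,:,::-1]; cv2.imwrite("pics/t4.png",t)
cv2.imwrite("pics/t4c.png",cv2.resize(t[130:300,60:330],None,fx=2.9,fy=2.9))
E
```

```text
[ 0.46006709 -0.05418744  0.11232413] [1.79992130e+02 1.66605953e-02 9.17470605e+01] 0.058928709160808196
```

View pics/w4.png

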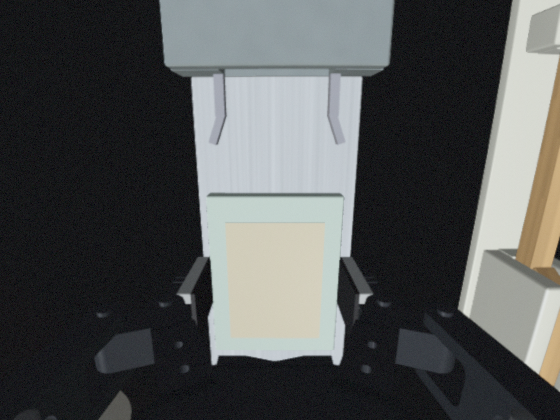

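View pics/t4c.png

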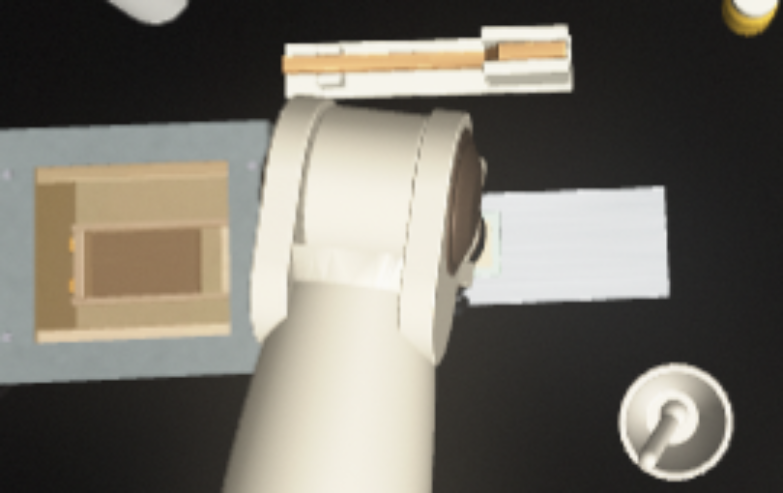

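```bash
python3 - <<'E'
from h import *
o={'ee_pos':np.array([0.46006709,-0.05418744,0.11232413]),'tcp_rot':np.array([179.992,.0167,91.747])}
im=cv2.imread("pics/w4.png"); g=cv2.cvtColor(im,cv2.COLOR_BGR2GRAY).astype(int)
for r in (85,100,130,160,185): print(r,np.where(g[r]>120)[0][[0,-1]] if r else 0)
L=[];Rr=[]
for r in range(80,190,5):
    d=np.diff(g[r]); 
    L.append((170+np.argmax(d[170:215])+.5,r)); Rr.append((340+np.argmin(d[340:375])+.5,r))
for l in (L,Rr):
    P=cast("wrist",l,.025,o)[:,:2]; vx,vy,x0,y0=cv2.fitLine(P.astype(np.float32),cv2.DIST_HUBER,0,.01,.01).ravel()
    print(np.degrees(np.arctan2(-vx,vy)),[x0+vx/vy*(y-y0) for y in(-.05,0,.03)])
print("hood lower front edge / roof", cast("wrist",[[170,69],[388,69]],.061,o).round(4), cast("wrist",[[172,76],[382,76]],.061,o).round(4))
print("rails inner top",cast("wrist",[[226,90],[331,90],[226,114],[331,114]],.034,o).round(4), cast("wrist",[[213,143],[342,143]],.025,o).round(4))
print("panel corners front", cast("wrist",[[208,195],[343,195],[213,355],[338,355]],.1083,o).round(4))
E
```

```text
85 [191 559]
100 [192 559]
130 [194 559]
160 [197 559]
185 [198 559]
-178.13446 [np.float32(0.40562385), np.float32(0.40399528), np.float32(0.40301815)]
-178.37231 [np.float32(0.5153947), np.float32(0.5139739), np.float32(0.5131214)]
hood lower front edge / roof [[0.4011 0.0437 0.061 ]
 [0.5166 0.0473 0.061 ]] [[0.402  0.0403 0.061 ]
 [0.5138 0.0437 0.061 ]]
rails inner top [[0.4267 0.0365 0.034 ]
 [0.4916 0.0385 0.034 ]
 [0.4266 0.0223 0.034 ]
 [0.4927 0.0243 0.034 ]] [[0.4163 0.0035 0.025 ]
 [0.5031 0.0062 0.025 ]]
panel corners front [[ 0.4296 -0.0132  0.1083]
 [ 0.4875 -0.0115  0.1083]
 [ 0.4295 -0.0962  0.1083]
 [ 0.4929 -0.0943  0.1083]]
```

Request:
apply_moves(
  rows=[
    [0.5,0,-15,0,0,0,0.35],
    [0,0,-25,0,0,0,0.35],
    [0,0,-20,0,0,0,0.35],
    [0,0,-8,0,0,0,0.35],
    [0,0,-3,0,0,0,0.35],
    [0,0,-2,0,0,0,0.35],
    [0,0,0,0,0,0,0.35],
  ],
)

```text
time: 7.9
ee_pos: [0.4607, -0.0538, 0.0397]
tcp_rot: [180.0, 0.0, 91.8]
wrist_force: [0.7, 0.2, -1.2]
opening: 0.0592
```

Request:
apply_moves(
  rows=[
    [0,0,-1,0,0,0,0.35],
    [0,0,-1,0,0,0,0.35],
    [0,0,0,0,0,0,0.35],
  ],
)

```text
time: 8.28
ee_pos: [0.4606, -0.0538, 0.0376]
tcp_rot: [180.0, 0.0, 91.8]
wrist_force: [-0.7, -0.3, 1.9]
opening: 0.059
```

Request:
apply_moves(
  rows=[
    [0,0,0,0,0,0,0.25],
    [0,0,0,0,0,0,0.15],
    [0,0,0,0,0,0,0.1],
    [0,0,5,0,0,0,0.1],
    [0,0,20,0,0,0,0.1],
    [0,0,35,0,0,0,0.1],
    [5,0,40,0,0,0,0.1],
    [0,0,0,0,0,0,0.1],
  ],
)

```text
time: 9.28
ee_pos: [0.4672, -0.0539, 0.1407]
tcp_rot: [179.7, 0.0, 91.8]
wrist_force: [-0.1, 0.6, -0.2]
opening: 0.0769
```

```bash
python3 - <<'E'
from h import *
o=get_obs();im=camera("wrist")[:,:,::-1]; cv2.imwrite("pics/w5.png",im)
print(o["ee_pos"],o["tcp_rot"])
m=(im.min(2)>110)
E
```

```text
[ 0.46716028 -0.05393179  0.14068682] [1.79691607e+02 4.59205406e-02 9.17722531e+01]
```

View pics/w5.png

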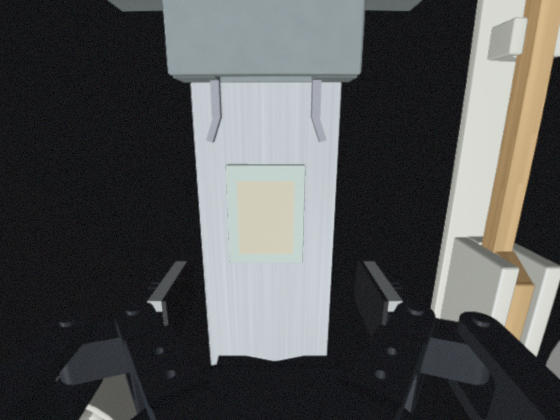

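Request:
apply_moves(
  rows=[
    [15,2,5,0,0,0,0.2],
    [30,3,5,0,0,0,0.3],
    [30,3,5,0,0,0,0.3],
    [30,3,5,0,0,0,0.3],
    [30,3,0,0,0,0,0.3],
    [30,3,0,0,0,0,0.3],
    [15,2,0,0,0,0,0.3],
    [0,0,0,0,0,0,0.3],
    [0,0,0,0,0,0,0.3],
  ],
)

```text
time: 10.45
ee_pos: [0.6446, -0.0348, 0.1566]
tcp_rot: [-179.9, -0.0, 91.8]
wrist_force: [0.4, 0.1, -0.5]
opening: 0.0599
```

```bash
python3 - <<'E'
from h import *
o=get_obs();im=camera("wrist")[:,:,::-1]; cv2.imwrite("pics/w6.png",im)
print(o["ee_pos"],o["tcp_rot"],o["opening"])
hsv=cv2.cvtColor(im,cv2.COLOR_BGR2HSV)
m=(hsv[...,1]>80)&(hsv[...,0]<25)&(im.max(2)>100)
L=[]
for r in range(40,260,10):
    c=np.where(m[r,200:400])[0]+200
    if len(c)>5: L.append((c.min(),c.max(),r)); 
L=np.array(L);print(L.tolist())
A=cast("wrist",L[:,[0,2]],.042,o);B=cast("wrist",L[:,[1,2]],.042,o)
M=(A+B)/2
print(np.c_[M[:,:2],B[:,0]-A[:,0]].round(4))
E
```

```text
[ 0.64461058 -0.03481792  0.15656122] [-1.79914136e+02 -5.70279954e-03  9.17668443e+01] 0.05992712301428834
[[273, 293, 40], [273, 293, 50], [273, 293, 60], [273, 293, 70], [273, 292, 80], [273, 292, 90], [273, 292, 100], [273, 292, 110], [273, 292, 120], [273, 292, 130], [273, 292, 140], [273, 291, 150], [273, 291, 160], [273, 291, 170], [273, 291, 180], [273, 291, 190], [273, 290, 200], [273, 290, 210], [273, 290, 220], [273, 290, 230], [273, 290, 240], [272, 290, 250]]
[[ 0.6458  0.0938  0.014 ]
 [ 0.6461  0.0873  0.0141]
 [ 0.6463  0.0808  0.0142]
 [ 0.6466  0.0742  0.0143]
 [ 0.6465  0.0674  0.0137]
 [ 0.6467  0.0606  0.0138]
 [ 0.647   0.0537  0.0139]
 [ 0.6472  0.0467  0.014 ]
 [ 0.6475  0.0396  0.0141]
 [ 0.6478  0.0324  0.0143]
 [ 0.648   0.025   0.0144]
 [ 0.6479  0.0175  0.0137]
 [ 0.6482  0.01    0.0138]
 [ 0.6485  0.0023  0.014 ]
 [ 0.6488 -0.0056  0.0141]
 [ 0.6491 -0.0136  0.0142]
 [ 0.649  -0.0217  0.0135]
 [ 0.6493 -0.0299  0.0137]
 [ 0.6496 -0.0384  0.0138]
 [ 0.6499 -0.0469  0.0139]
 [ 0.6502 -0.0557  0.0141]
 [ 0.6502 -0.0646  0.015 ]]
```

View pics/w6.png

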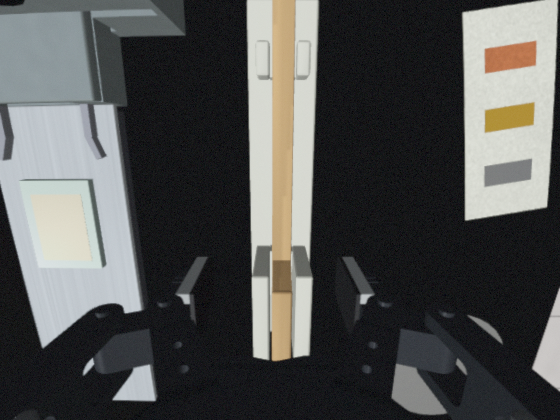

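```bash
python3 - <<'E'
from h import *
o={'ee_pos':np.array([0.64461,-0.03482,0.15656]),'tcp_rot':np.array([-179.914,-.0057,91.767])}
print(cast("wrist",[[262,247],[300,247]],.074,o), cast("wrist",[[262,41],[302,41]],.036,o),cast("wrist",[[262,79],[302,79]],.036,o))
E
```

```text
[[ 0.63526078 -0.04930353  0.074     ]
 [ 0.66270965 -0.04845083  0.074     ]] [[0.63084151 0.09411896 0.036     ]
 [0.65962659 0.09502019 0.036     ]] [[0.63138003 0.0684406  0.036     ]
 [0.66096134 0.06936504 0.036     ]]
```

Request:
apply_moves(
  rows=[
    [4.5,0,-15,0,0,0,0.3],
    [0,0,-30,0,0,0,0.3],
    [0,0,-30,0,0,0,0.3],
    [0,0,-25,0,0,0,0.3],
    [0,0,-14,0,0,0,0.3],
    [0,0,-7,0,0,0,0.3],
    [0,0,-3,0,0,0,0.3],
    [0,0,0,0,0,0,0.3],
  ],
)

```text
time: 11.5
ee_pos: [0.6503, -0.0348, 0.0339]
tcp_rot: [179.9, 0.0, 91.8]
wrist_force: [0.3, -0.3, -0.6]
opening: 0.06
```

Request:
apply_moves(
  rows=[
    [0,0,-1,0,0,0,0.5],
    [0,0,0,0,0,0,0.7],
    [0,0,0,0,0,0,0.85],
    [0,0,0,0,0,0,0.9],
    [0,0,0,0,0,0,0.9],
    [0,0,0,0,0,0,0.9],
  ],
  grip_force=50,
)

```text
time: 12.25
ee_pos: [0.6502, -0.0348, 0.0327]
tcp_rot: [180.0, 0.0, 91.8]
wrist_force: [-0.9, 1.0, 4.8]
opening: 0.0155
```

Request:
apply_moves(
  rows=[
    [0,0,3,0,0,0,0.9],
    [0,0,10,0,0,0,0.9],
    [0,0,20,0,0,0,0.9],
    [0,0,25,0,0,0,0.9],
    [0,0,22,0,0,0,0.9],
    [0,0,5,0,0,0,0.9],
    [0,0,0,0,0,0,0.9],
  ],
)

```text
time: 13.12
ee_pos: [0.6501, -0.0348, 0.1177]
tcp_rot: [180.0, 0.0, 91.8]
wrist_force: [0.2, -0.4, -1.7]
opening: 0.0151
```

```bash
python3 - <<'E'
from h import *
o=get_obs();im=camera("wrist")[:,:,::-1]; cv2.imwrite("pics/w7.png",im)
im=camera("side")[:,:,::-1]; cv2.imwrite("pics/s7.png",cv2.resize(im[100:320,100:400],None,fx=2.6,fy=2.6))
print(o["ee_pos"],o["wrist_force"],o["torque"])
E
```

```text
[ 0.650096   -0.03476301  0.11768226] [ 0.18428193 -0.39430053 -1.74583376] [ 0.00562242  0.06670557 -0.0202611 ]
```

View pics/w7.png

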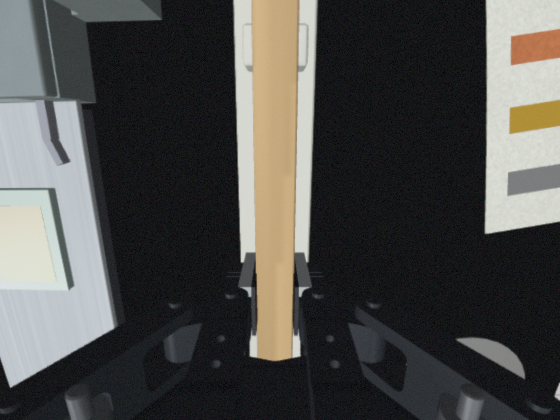

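View pics/s7.png

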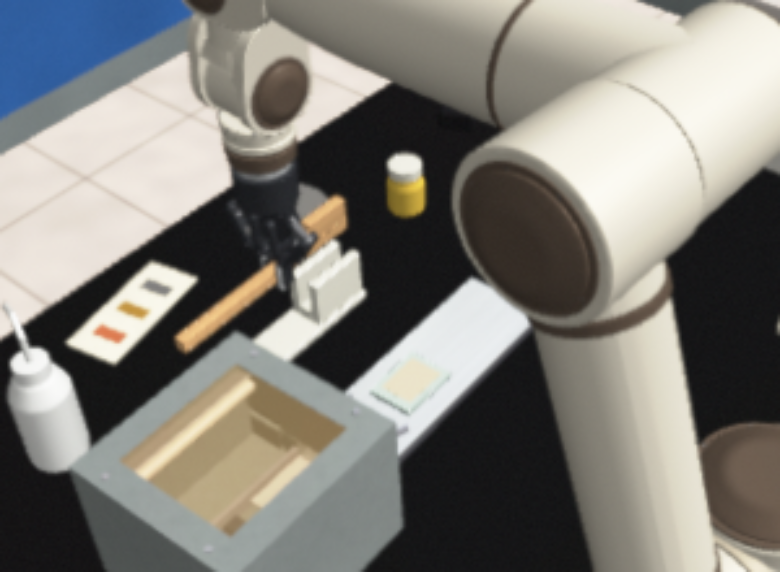

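Request:
apply_moves(
  rows=[
    [-9,-11,0,0,0,0,0.9],
    [-18,-23,0,0,0,0,0.9],
    [-20,-25,0,0,0,0,0.9],
    [-20,-25,0,0,0,0,0.9],
    [-20,-25,0,0,0,0,0.9],
    [-20,-25,0,0,0,0,0.9],
    [-20,-25,0,0,0,0,0.9],
    [-20,-25,0,0,0,0,0.9],
    [-20,-25,0,0,0,0,0.9],
    [-13,-16,0,0,0,0,0.9],
    [-2.5,-2,-20,0,0,0,0.9],
    [0,0,-25,0,0,0,0.9],
    [0,0,-20,0,0,0,0.9],
    [0,0,-10,0,0,0,0.9],
    [0,0,0,0,0,0,0.9],
    [0,0,0,0,0,0,0.9],
  ],
)

```text
time: 15.22
ee_pos: [0.4674, -0.2618, 0.0426]
tcp_rot: [180.0, 0.0, 91.8]
wrist_force: [0.2, 0.1, -1.3]
opening: 0.015
```

```bash
python3 - <<'E'
from h import *
o=get_obs();im=camera("wrist")[:,:,::-1]; cv2.imwrite("pics/w8.png",im)
t=camera("top")[:,:,::-1]; cv2.imwrite("pics/t8.png",cv2.resize(t[130:330,60:330],None,fx=2.9,fy=2.9))
im=camera("side")[:,:,::-1]; cv2.imwrite("pics/s8.png",cv2.resize(im[100:320,100:400],None,fx=2.6,fy=2.6))
print(o["ee_pos"],o["wrist_force"],o["tcp_rot"])
E
```

```text
[ 0.46735489 -0.26184731  0.04260073] [ 0.24045622  0.10813759 -1.34440068] [1.79980674e+02 2.09006848e-04 9.17650213e+01]
```

View pics/w8.png

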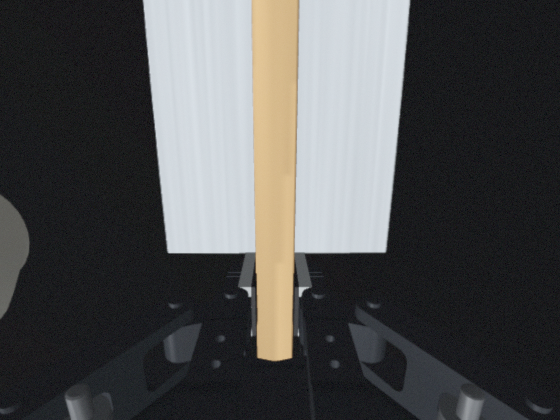

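View pics/t8.png

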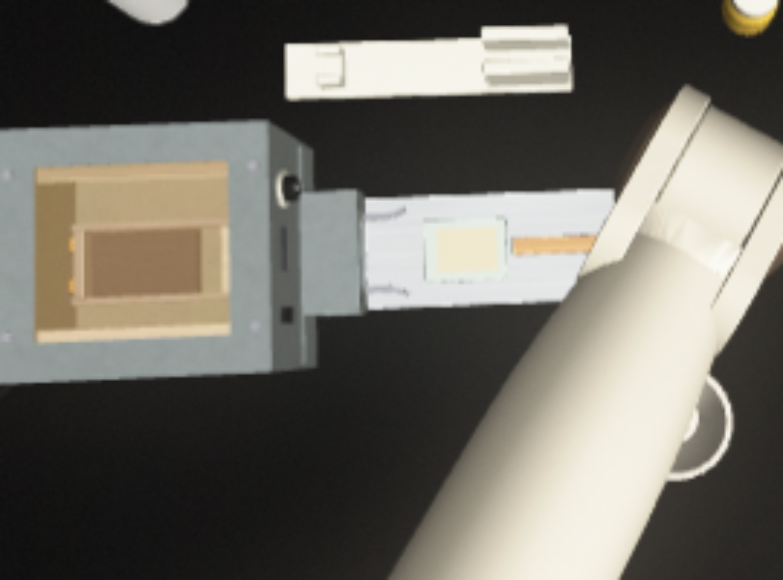

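View pics/s8.png

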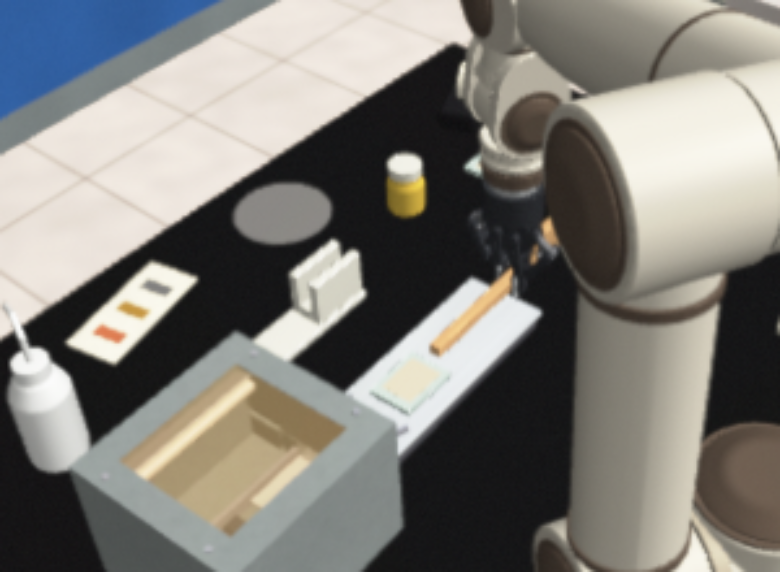

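The fingertips stand about 17 mm ahead of the TCP. With this low grip they would hit the deck before the stick is down. So I'll tilt the nose down slightly, push the panel forward far enough that the stick's balance point sits over the deck, and then regrip by the handle.

Request:
apply_moves(
  rows=[
    [0,0,2.5,-1,0,0,0.9],
    [0,0,0,-1.5,0,0,0.9],
    [0,0,0,-1.5,0,0,0.9],
    [0,0,0,0,0,0,0.9],
    [0,3,0,0,0,0,0.9],
    [0,3,0,0,0,0,0.9],
    [0,3,0,0,0,0,0.9],
    [0,3,0,0,0,0,0.9],
    [-0.5,3,0,0,0,0,0.9],
    [0,3,0,0,0,0,0.9],
    [0,3,0,0,0,0,0.9],
    [0,3,0,0,0,0,0.9],
    [-0.5,3,0,0,0,0,0.9],
    [0,3,0,0,0,0,0.9],
    [0,0,0,0,0,0,0.9],
  ],
)

```text
time: 17.25
ee_pos: [0.4664, -0.2315, 0.0448]
tcp_rot: [-179.9, 4.0, 91.8]
wrist_force: [-0.2, -0.7, 0.0]
opening: 0.0152
```

```bash
python3 - <<'E'
from h import *
o=get_obs();im=camera("wrist")[:,:,::-1]; cv2.imwrite("pics/w9.png",im)
t=camera("top")[:,:,::-1]; cv2.imwrite("pics/t9.png",cv2.resize(t[180:270,150:300],None,fx=5,fy=5))
print(o["ee_pos"],o["wrist_force"],o["tcp_rot"])
E
```

```text
[ 0.4664304  -0.23145959  0.04477049] [-0.15207294 -0.71894929  0.03952977] [-179.87494482    3.98592914   91.7926083 ]
```

View pics/w9.png

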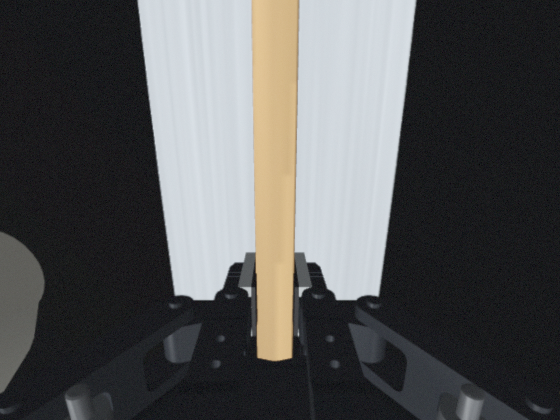

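View pics/t9.png

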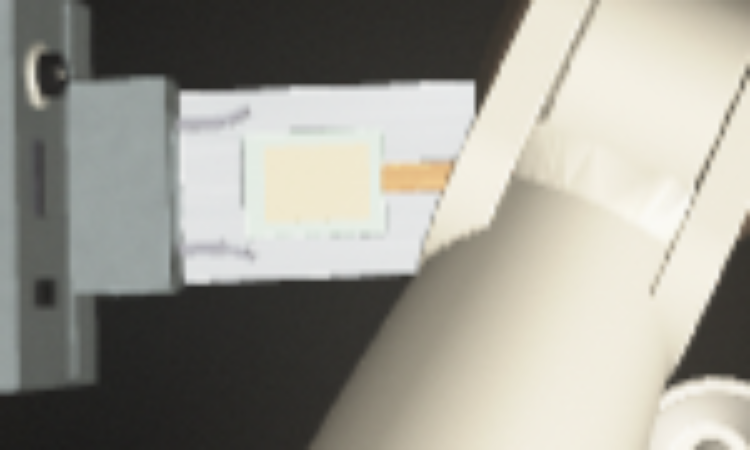

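Request:
apply_moves(
  rows=[
    [0,4,0,0,0,0,0.9],
    [0,4,0,0,0,0,0.9],
    [-0.5,4,0,0,0,0,0.9],
    [0,4,0,0,0,0,0.9],
    [-0.5,5,0,0,0,0,0.9],
    [0,5,0,0,0,0,0.9],
    [0,5,0,0,0,0,0.9],
    [-0.5,5,0,0,0,0,0.9],
    [0,5,0,0,0,0,0.9],
    [0,5,0,0,0,0,0.9],
    [-0.5,5,0,0,0,0,0.9],
    [0,5,0,0,0,0,0.9],
    [0,5,0,0,0,0,0.9],
    [-0.5,5,0,0,0,0,0.9],
    [0,5,0,0,0,0,0.9],
    [0,5,0,0,0,0,0.9],
    [-0.5,5,0,0,0,0,0.9],
    [0,4,0,0,0,0,0.9],
    [0,0,0,0,0,0,0.9],
  ],
)

```text
time: 19.73
ee_pos: [0.4635, -0.1464, 0.0448]
tcp_rot: [-179.9, 4.0, 91.8]
wrist_force: [0.5, -0.2, -0.8]
opening: 0.0149
```

```bash
python3 - <<'E'
from h import *
o=get_obs();im=camera("wrist")[:,:,::-1]; cv2.imwrite("pics/w10.png",im)
t=camera("top")[:,:,::-1]; cv2.imwrite("pics/t10.png",cv2.resize(t[180:270,150:300],None,fx=5,fy=5))
print(o["ee_pos"],o["wrist_force"],o["tcp_rot"])
E
```

```text
[ 0.46345623 -0.14641962  0.04479948] [ 0.53326691 -0.16663071 -0.77068763] [-179.87988218    3.98544582   91.79649709]
```

View pics/w10.png

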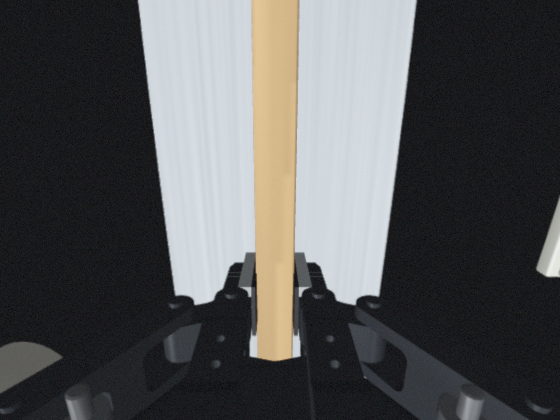

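View pics/t10.png

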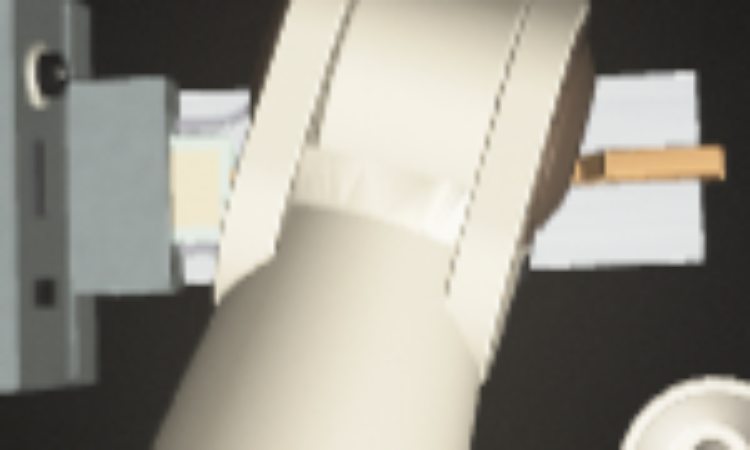

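Request:
apply_moves(
  rows=[
    [0,-4,0,0,0,0,0.9],
    [0,0,-1.5,0,0,0,0.9],
    [0,0,0,0,0,0,0.8],
    [0,0,0,0,0,0,0.74],
    [0,0,0,0,0,0,0.74],
    [0,0,0,0,0,0,0.74],
    [0,0,0,0,0,0,0.74],
  ],
)

```text
time: 20.7
ee_pos: [0.4635, -0.1507, 0.0433]
tcp_rot: [-179.9, 4.0, 91.8]
wrist_force: [-0.3, -0.3, -0.0]
opening: 0.0223
```

```bash
python3 - <<'E'
from h import *
o=get_obs();im=camera("wrist")[:,:,::-1]; cv2.imwrite("pics/w11.png",im)
t=camera("side")[:,:,::-1]; cv2.imwrite("pics/s11.png",cv2.resize(t[150:300,150:350],None,fx=4,fy=4))
print(o["ee_pos"],o["wrist_force"],o["opening"])
E
```

```text
[ 0.46345741 -0.15072802  0.04331503] [-0.33209949 -0.34277809 -0.04188436] 0.022265379990833188
```

View pics/w11.png

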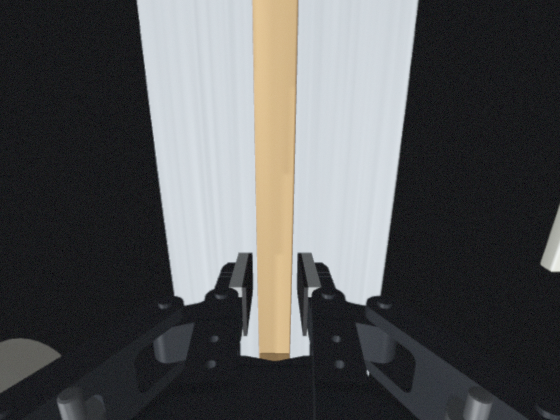

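View pics/s11.png

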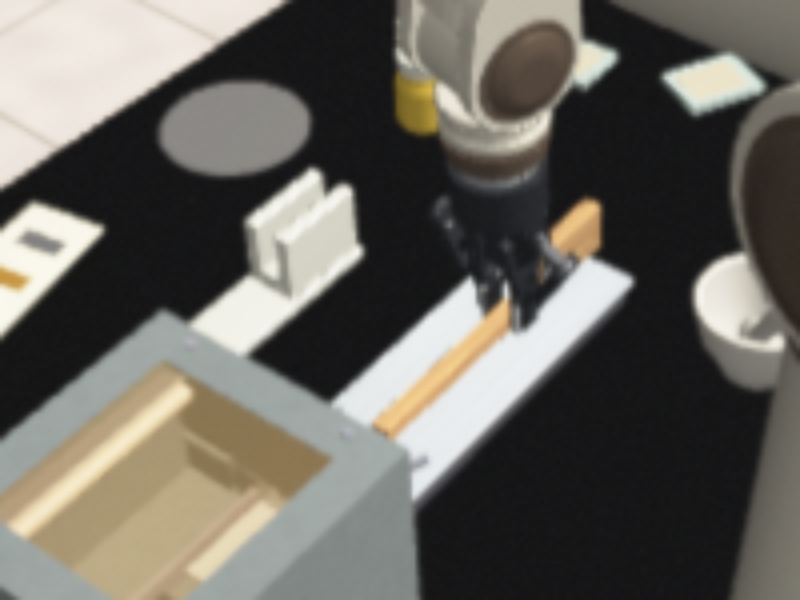

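Request:
apply_moves(
  rows=[
    [0,0,3,0,0,0,0.6],
    [0,0,15,0,0,0,0.5],
    [0,0,30,2,0,0,0.5],
    [0,-10,30,2,0,0,0.5],
    [1,-30,5,0,0,0,0.5],
    [1,-30,0,0,0,0,0.5],
    [0.5,-20,0,0,0,0,0.5],
    [0,0,0,0,0,0,0.5],
    [0,0,0,0,0,0,0.5],
  ],
)

```text
time: 21.92
ee_pos: [0.4658, -0.2403, 0.1263]
tcp_rot: [-180.0, -0.0, 91.8]
wrist_force: [-0.1, -0.3, -0.1]
opening: 0.0426
```

```bash
python3 - <<'E'
from h import *
o=get_obs();im=camera("wrist")[:,:,::-1]; cv2.imwrite("pics/w12.png",im)
t=camera("top")[:,:,::-1]; cv2.imwrite("pics/t12.png",t); cv2.imwrite("pics/t12c.png",cv2.resize(t[180:270,150:300],None,fx=5,fy=5))
print(o["ee_pos"],o["tcp_rot"],o["opening"])
E
```

```text
[ 0.46581698 -0.24025033  0.12634019] [-1.79981442e+02 -2.64392310e-02  9.17717253e+01] 0.042630222136695865
```

View pics/w12.png

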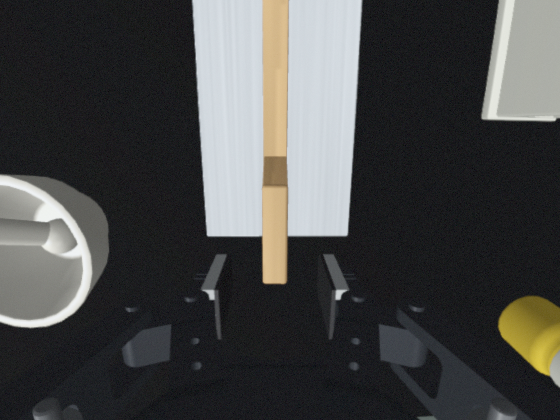

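View pics/t12c.png

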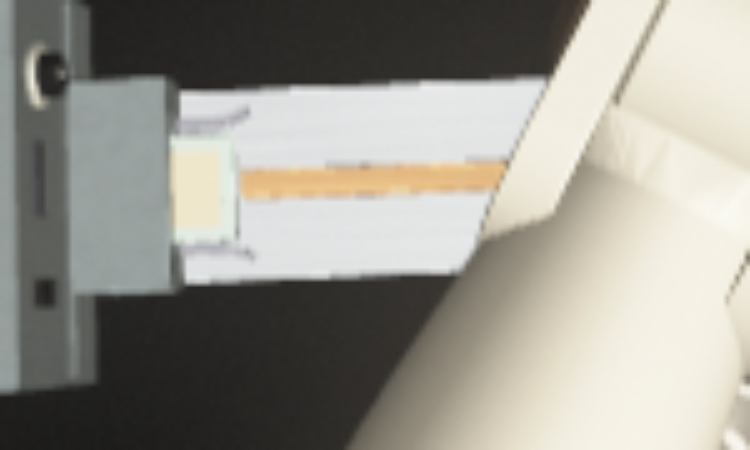

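```bash
python3 - <<'E'
from h import *
o={'ee_pos':np.array([0.46582,-0.24025,0.12634]),'tcp_rot':np.array([-179.981,-.026,91.772])}
print(cast("wrist",[[275.5,281],[276,184],[276,158]],.07,o),cast("wrist",[[207,237],[348,237]],.025,o))
E
```

```text
[[ 0.46666329 -0.26758156  0.07      ]
 [ 0.46492945 -0.20340638  0.07      ]
 [ 0.46443789 -0.18806861  0.07      ]] [[ 0.41284825 -0.25536164  0.025     ]
 [ 0.52299542 -0.25197072  0.025     ]]
```

Request:
apply_moves(
  rows=[
    [0,2.5,-15,0,0,0,0.5],
    [0,0,-25,0,0,0,0.5],
    [0,0,-22,0,0,0,0.5],
    [0,0,-11,0,0,0,0.5],
    [0,0,-5,0,0,0,0.5],
    [0,0,-1,0,0,0,0.5],
    [0,0,0,0,0,0,0.65],
    [0,0,0,0,0,0,0.75],
    [0,0,0,0,0,0,0.85],
    [0,0,0,0,0,0,0.9],
    [0,0,0,0,0,0,0.9],
  ],
  grip_force=22,
)

```text
time: 23.4
ee_pos: [0.4662, -0.2384, 0.0478]
tcp_rot: [180.0, 0.0, 91.8]
wrist_force: [-0.2, 0.0, 5.3]
opening: 0.0157
```

Request:
apply_moves(
  rows=[
    [0,0,0.7,0,0,0,0.9],
    [0,2,0,0,0,0,0.9],
    [0,3,0,0,0,0,0.9],
    [-0.3,4,0,0,0,0,0.9],
    [-0.1,5,0,0,0,0,0.9],
    [-0.2,6,0,0,0,0,0.9],
    [-0.2,6,0,0,0,0,0.9],
    [-0.2,6,0,0,0,0,0.9],
    [-0.2,6,0,0,0,0,0.9],
    [-0.2,6,0,0,0,0,0.9],
    [-0.2,6,0,0,0,0,0.9],
    [-0.2,6,0,0,0,0,0.9],
    [-0.2,6,0,0,0,0,0.9],
    [-0.2,6,0,0,0,0,0.9],
    [-0.2,6,0,0,0,0,0.9],
    [-0.2,6,0,0,0,0,0.9],
    [-0.2,6,0,0,0,0,0.9],
    [-0.2,6,0,0,0,0,0.9],
    [-0.1,4,0,0,0,0,0.9],
    [0,0,0,0,0,0,0.9],
  ],
)

```text
time: 25.9
ee_pos: [0.4628, -0.1419, 0.048]
tcp_rot: [-180.0, -0.0, 91.8]
wrist_force: [-0.3, -0.0, -0.6]
opening: 0.0158
```

```bash
python3 - <<'E'
from h import *
o=get_obs();im=camera("wrist")[:,:,::-1]; cv2.imwrite("pics/w13.png",im)
t=camera("top")[:,:,::-1]; cv2.imwrite("pics/t13.png",t); cv2.imwrite("pics/t13c.png",cv2.resize(t[180:270,60:220],None,fx=5,fy=5,interpolation=2))
print(o["ee_pos"],o["wrist_force"])
E
```

```text
[ 0.4628285  -0.14190905  0.04797615] [-0.33354248 -0.00212527 -0.5860093 ]
```

View pics/w13.png

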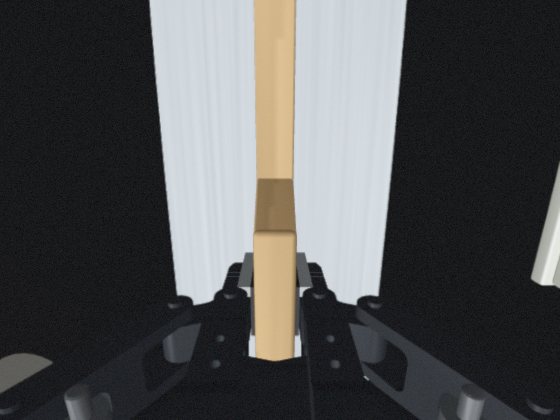

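View pics/t13c.png

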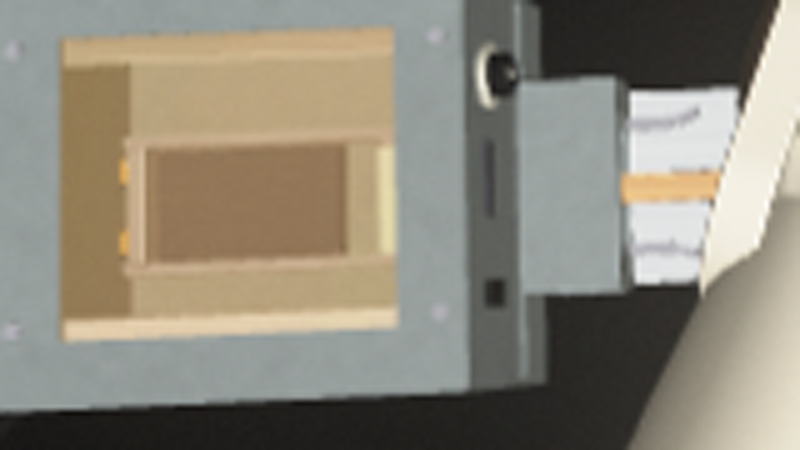

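Request:
apply_moves(
  rows=[
    [-0.1,3,0,0,0,0,0.9],
    [-0.2,6,0,0,0,0,0.9],
    [-0.2,6,0,0,0,0,0.9],
    [-0.2,6,0,0,0,0,0.9],
    [-0.2,6,0,0,0,0,0.9],
    [-0.2,6,0,0,0,0,0.9],
    [-0.2,6,0,0,0,0,0.9],
    [-0.2,6,0,0,0,0,0.9],
    [-0.2,6,0,0,0,0,0.9],
    [-0.2,6,0,0,0,0,0.9],
    [-0.2,6,0,0,0,0,0.9],
    [-0.2,6,0,0,0,0,0.9],
    [-0.1,5,0,0,0,0,0.9],
    [-0.1,4,0,0,0,0,0.9],
    [-0.1,3,0,0,0,0,0.9],
    [0,2,0,0,0,0,0.9],
    [0,0,0,0,0,0,0.9],
  ],
)

```text
time: 28.12
ee_pos: [0.4602, -0.0591, 0.048]
tcp_rot: [-180.0, -0.0, 91.8]
wrist_force: [1.0, 0.3, -0.2]
opening: 0.0154
```

```bash
python3 - <<'E'
from h import *
o=get_obs()
t=camera("top")[:,:,::-1]; cv2.imwrite("pics/t14.png",t); cv2.imwrite("pics/t14c.png",cv2.resize(t[190:255,70:170],None,fx=8,fy=8,interpolation=2))
print(o["ee_pos"],o["wrist_force"])
E
```

```text
[ 0.46020843 -0.05911738  0.04795058] [ 0.98441557  0.25320404 -0.24374673]
```

View pics/t14c.png

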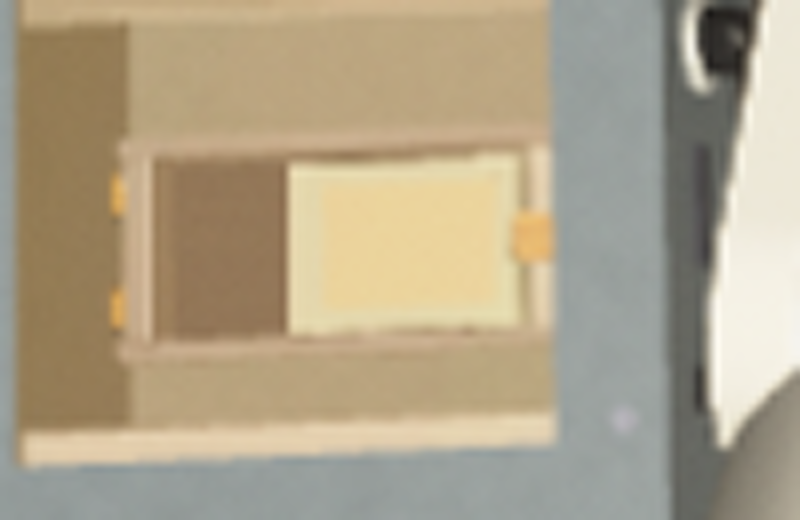

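```bash
python3 - <<'E'
from h import *
print(cast("top",[[106,220.8],[135,219.8]],.033)[:,:2], cast("top",[[89.4,221]],.022)[:,:2],cast("top",[[87.5,221]],.04)[:,:2])
im=cv2.imread("pics/t14.png").astype(int)
print(im[221,82:140].tolist())
E
```

```text
[[0.44801643 0.26684695]
 [0.45006671 0.18621738]] [[0.44858038 0.31723429]] [[0.44752865 0.31504183]]
[[88, 126, 149], [87, 124, 149], [90, 127, 151], [117, 153, 179], [140, 172, 199], [143, 174, 201], [152, 184, 210], [95, 131, 160], [95, 131, 159], [90, 124, 152], [87, 119, 147], [87, 117, 145], [87, 118, 146], [88, 120, 148], [88, 119, 147], [87, 119, 146], [87, 119, 147], [87, 119, 148], [88, 119, 148], [87, 119, 147], [89, 120, 149], [88, 119, 147], [89, 119, 148], [88, 120, 148], [164, 204, 223], [173, 215, 229], [171, 215, 228], [173, 215, 229], [164, 213, 232], [158, 211, 235], [156, 211, 235], [156, 211, 235], [156, 211, 235], [156, 211, 235], [156, 212, 235], [155, 211, 234], [156, 212, 235], [156, 211, 235], [157, 212, 235], [157, 212, 235], [156, 211, 235], [155, 210, 234], [156, 212, 235], [157, 212, 235], [156, 212, 235], [158, 213, 236], [157, 212, 235], [156, 211, 235], [157, 211, 235], [162, 214, 234], [169, 215, 230], [150, 197, 215], [117, 176, 214], [116, 187, 231], [116, 187, 232], [113, 184, 231], [120, 178, 218], [142, 166, 178]]
```

Request:
apply_moves(
  rows=[
    [-0.1,3,0,0,0,0,0.9],
    [-0.2,5,0,0,0,0,0.9],
    [-0.2,5,0,0,0,0,0.9],
    [-0.1,5,0,0,0,0,0.9],
    [-0.2,5,0,0,0,0,0.9],
    [-0.1,4,0,0,0,0,0.9],
    [-0.1,3,0,0,0,0,0.9],
    [-0.1,2,0,0,0,0,0.9],
    [0,0,0,0,0,0,0.9],
  ],
)

```text
time: 29.3
ee_pos: [0.4591, -0.0271, 0.048]
tcp_rot: [-180.0, -0.0, 91.8]
wrist_force: [-0.0, -0.5, -0.3]
opening: 0.0153
```

```bash
cat > look.py <<'E'
from h import *
import sys
o=get_obs(); n=sys.argv[1]
t=camera("top")[:,:,::-1]; cv2.imwrite(f"pics/{n}.png",t); cv2.imwrite(f"pics/{n}c.png",cv2.resize(t[195:250,78:145],None,fx=10,fy=10,interpolation=2))
print(o["ee_pos"],o["wrist_force"],o["torque"])
print(t[214,82:130,0].tolist()); print(t[228,82:130,0].tolist())
E
python3 look.py t15
```

```text
[ 0.45913984 -0.02709606  0.04796946] [-0.00406026 -0.49253776 -0.34945943] [-0.06789087  0.02995404 -0.05805606]
[87, 86, 90, 115, 144, 143, 154, 96, 95, 90, 88, 86, 87, 165, 168, 170, 169, 156, 152, 152, 153, 152, 153, 152, 152, 152, 153, 153, 154, 154, 152, 153, 154, 154, 154, 155, 155, 154, 165, 171, 176, 145, 99, 91, 92, 87, 85, 108]
[87, 87, 88, 109, 138, 141, 155, 95, 92, 91, 87, 87, 86, 174, 168, 169, 169, 156, 156, 155, 157, 157, 157, 157, 159, 159, 158, 159, 160, 160, 160, 161, 159, 161, 162, 164, 164, 163, 167, 173, 176, 150, 104, 90, 92, 89, 83, 106]
```

View pics/t15c.png

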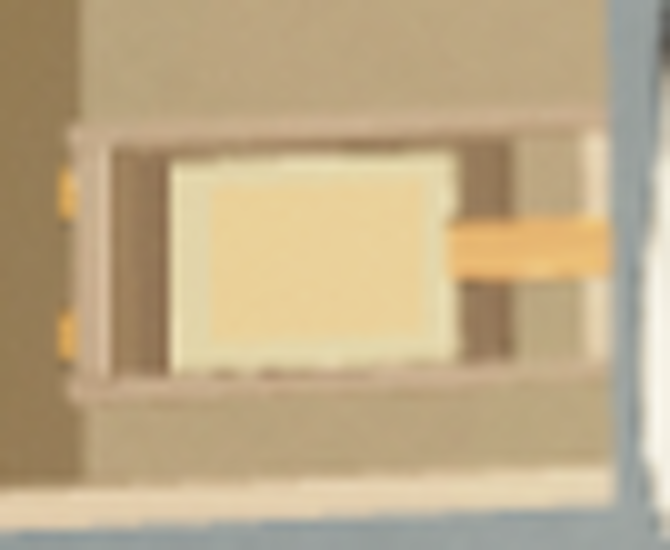

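Request:
apply_moves(
  rows=[
    [-0.1,2,0,0,0,0,0.9],
    [0,2,0,0,0,0,0.9],
    [-0.1,2,0,0,0,0,0.9],
    [0,2,0,0,0,0,0.9],
    [-0.1,1.5,0,0,0,0,0.9],
    [0,1,0,0,0,0,0.9],
    [0,0,0,0,0,0,0.9],
  ],
)

```text
time: 30.22
ee_pos: [0.4588, -0.0166, 0.048]
tcp_rot: [180.0, -0.0, 91.8]
wrist_force: [-0.5, 0.5, -1.0]
opening: 0.0154
```

```bash
python3 look.py t16
```

```text
[ 0.45884937 -0.01662519  0.04800088] [-0.48758962  0.5486059  -0.95670559] [-0.04097003  0.01058848 -0.00582132]
[87, 85, 90, 115, 142, 143, 154, 95, 96, 153, 170, 172, 172, 166, 158, 158, 158, 157, 155, 157, 156, 156, 156, 156, 156, 155, 156, 156, 155, 156, 157, 157, 157, 157, 159, 170, 173, 166, 127, 94, 90, 89, 91, 90, 91, 88, 84, 107]
[87, 87, 89, 109, 138, 141, 156, 93, 94, 150, 171, 171, 173, 163, 157, 157, 157, 159, 159, 159, 159, 159, 159, 159, 161, 161, 162, 161, 161, 161, 162, 163, 162, 163, 165, 170, 173, 163, 126, 94, 89, 90, 92, 90, 92, 91, 84, 105]
```

View pics/t16c.png

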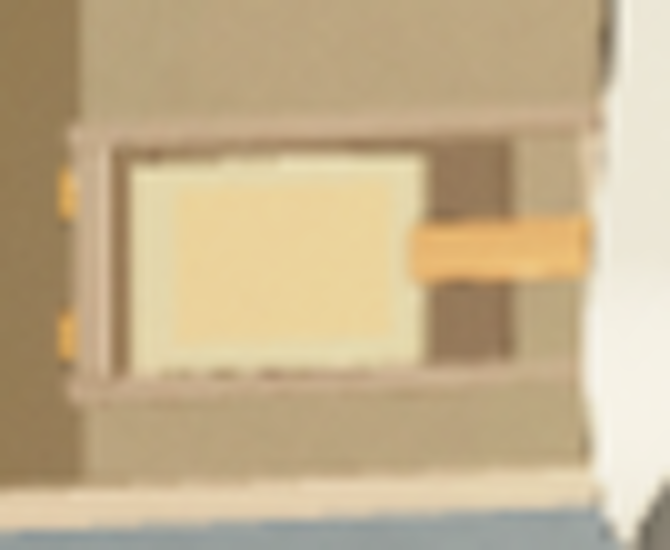

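```bash
python3 - <<'E'
from h import *
for px,z in ((90.7,.030),(90.7,.033),(91.4,.022),(88.8,.022),(120.5,.030),(120.5,.033),(119,.042),(129.5,.025)): print(px,z,cast("top",[[px,221]],z)[0,1].round(4))
a=cv2.imread("pics/t15.png").astype(float);b=cv2.imread("pics/top0.png").astype(float)
print(b[205:240,84:100,2].mean(0).round(0)); print(b[212:235,110:132,2].mean(0).round(0))
E
```

```text
90.7 0.03 0.3104
90.7 0.033 0.3091
91.4 0.022 0.3117
88.8 0.022 0.3189
120.5 0.03 0.2276
120.5 0.033 0.2266
119 0.042 0.2277
129.5 0.025 0.2041
[173. 188. 198. 202. 208. 174. 174. 171. 167. 167. 166. 167. 167. 167.
 167. 167.]
[158. 158. 158. 158. 158. 158. 159. 158. 159. 158. 158. 159. 159. 159.
 159. 159. 159. 158. 154. 174. 192. 192.]
```

Request:
apply_moves(
  rows=[
    [0,0.5,0,0,0,0,0.9],
    [0,0,0,0,0,0,0.9],
  ],
)

```text
time: 30.52
ee_pos: [0.4589, -0.0163, 0.048]
tcp_rot: [180.0, 0.0, 91.8]
wrist_force: [0.0, -0.4, -1.0]
opening: 0.0161
```

Request:
apply_moves(
  rows=[
    [0,0.5,0,0,0,0,0.9],
    [0,0.5,0,0,0,0,0.9],
    [0,0,0,0,0,0,0.9],
  ],
)

```text
time: 30.9
ee_pos: [0.4588, -0.0152, 0.048]
tcp_rot: [180.0, -0.0, 91.8]
wrist_force: [0.0, -0.6, -0.5]
opening: 0.0157
```

```bash
python3 look.py t17; python3 - <<'E'
from workcell import *
import time
print(get_obs()["wrist_force"])
E
```

```text
[ 0.45882931 -0.01521768  0.04799964] [ 0.02228778 -0.62261031 -0.51462727] [-0.080095    0.00813943 -0.02741287]
[86, 87, 90, 117, 141, 142, 154, 95, 81, 172, 172, 171, 171, 159, 157, 157, 156, 156, 155, 154, 155, 155, 155, 156, 156, 156, 155, 157, 157, 157, 156, 156, 156, 157, 164, 172, 174, 132, 92, 91, 89, 90, 90, 91, 90, 88, 84, 108]
[87, 87, 89, 110, 138, 141, 155, 94, 79, 171, 171, 171, 171, 157, 157, 159, 160, 159, 158, 159, 159, 159, 161, 161, 160, 161, 161, 161, 161, 162, 162, 162, 164, 164, 168, 173, 174, 145, 105, 89, 90, 91, 90, 90, 90, 90, 84, 106]
[-0.05700502 -0.03478909 -0.84448823]
```

View pics/t17c.png

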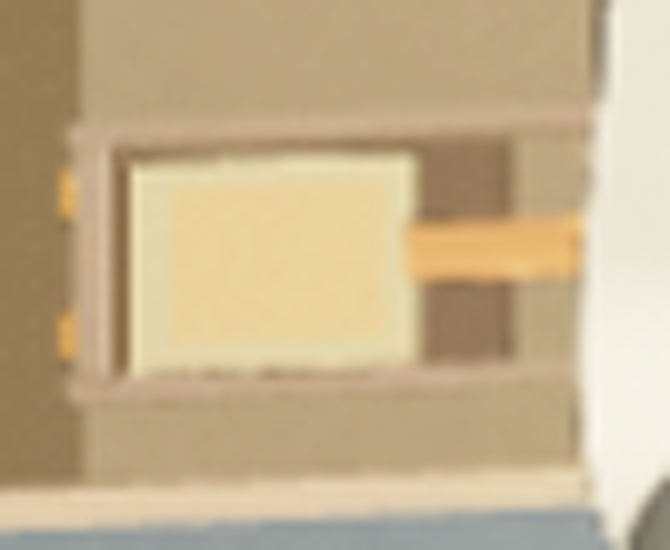

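```bash
cat > edge.py <<'E'
from h import *
import sys
def meas(n):
    im=cv2.imread(f"pics/{n}.png")[...,2].astype(float)  # red
    im0=cv2.imread(f"pics/{n}.png")[...,0].astype(float)
    out=[]
    for r in list(range(212,216))+list(range(225,231)):
        row=im0[r]
        th=130
        w=row[86:140]; ids=np.where(row[90:140]>th)[0]+90
        f=ids[0]; f0=f-1+(th-row[f-1])/(row[f]-row[f-1])
        b=f
        while row[b+1]>th: b+=1
        b0=b+(row[b]-th)/(row[b]-row[b+1])
        # cream edges (G-B contrast)
        out.append((r,f0,b0,b0-f0))
    o=np.array(out); return o
for n in sys.argv[1:]:
    o=meas(n); print(n,"upper",o[:4].mean(0).round(2)[1:],"lower",o[4:].mean(0).round(2)[1:])
E
python3 edge.py t14 t15 t16 t17
```

```text
t14 upper [105.55 134.92  29.37] lower [105.55 143.78  38.24]
t15 upper [ 94.55 123.24  28.69] lower [ 94.51 123.36  28.84]
t16 upper [ 90.59 119.93  29.34] lower [ 90.64 119.9   29.26]
t17 upper [ 90.55 119.04  28.48] lower [ 90.56 119.36  28.81]
```

```bash
python3 look.py t18 >/dev/null; python3 edge.py t18; python3 - <<'E'
from h import *
t=camera("side")[:,:,::-1]; cv2.imwrite("pics/s18.png",cv2.resize(t[220:320,130:260],None,fx=6,fy=6,interpolation=2))
o=get_obs(); print(o["ee_pos"],o["wrist_force"])
a=cv2.imread("pics/t16.png")[195:250,78:145];b=cv2.imread("pics/t18.png")[195:250,78:145]
cv2.imwrite("pics/cmp.png",cv2.resize(np.vstack([a,b]),None,fx=5.4,fy=5.4,interpolation=0))
E
```

```text
t18 upper [ 90.56 119.04  28.48] lower [ 90.55 119.37  28.82]
[ 0.45883986 -0.01522558  0.04797346] [-0.67701582  0.03698091 -0.57072436]
```

View pics/s18.png

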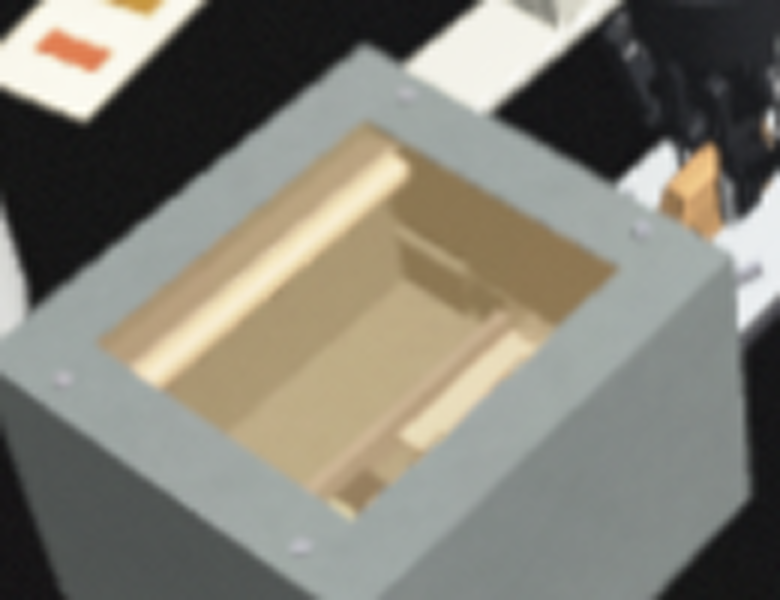

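View pics/cmp.png

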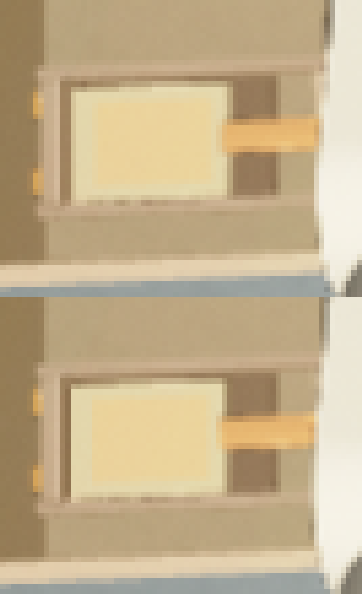

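Request:
apply_moves(
  rows=[
    [0,-4,0,0,0,0,0.9],
    [0.3,-6,0,0,0,0,0.9],
    [0.3,-6,0,0,0,0,0.9],
    [0,0,0,0,0,0,0.9],
  ],
)

```text
time: 31.55
ee_pos: [0.4594, -0.0318, 0.048]
tcp_rot: [-180.0, -0.0, 91.7]
wrist_force: [-0.2, -0.2, -0.4]
opening: 0.0159
```

```bash
python3 look.py t19 ; python3 edge.py t19
```

```text
[ 0.45944649 -0.03176743  0.04797834] [-0.16306685 -0.19357029 -0.35632169] [-0.05347736 -0.06597026 -0.05380993]
[85, 85, 89, 116, 142, 143, 154, 95, 79, 169, 171, 172, 171, 158, 157, 157, 156, 155, 155, 156, 156, 156, 156, 156, 155, 156, 156, 156, 157, 157, 157, 156, 157, 157, 164, 173, 174, 131, 89, 91, 90, 90, 90, 90, 91, 86, 84, 106]
[88, 86, 90, 108, 139, 142, 155, 93, 79, 171, 170, 170, 171, 156, 157, 158, 158, 159, 157, 158, 159, 159, 161, 160, 161, 160, 160, 161, 161, 163, 162, 162, 164, 163, 168, 171, 173, 144, 104, 89, 89, 90, 90, 91, 91, 89, 83, 107]
t19 upper [ 90.56 119.04  28.47] lower [ 90.56 119.35  28.79]
```

View pics/t19c.png

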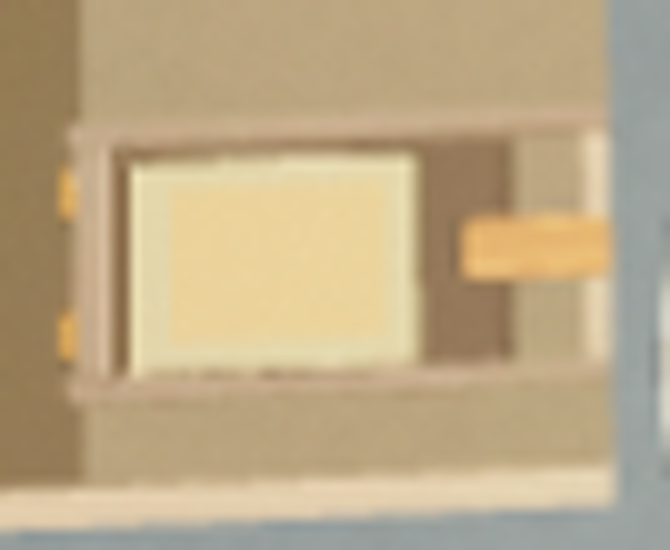

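Request:
apply_moves(
  rows=[
    [-0.3,6,0,0,0,0,0.9],
    [-0.3,6,0,0,0,0,0.9],
    [0,3,0,0,0,0,0.9],
    [0,1,0,0,0,0,0.9],
    [0,0.5,0,0,0,0,0.9],
    [0,0.5,0,0,0,0,0.9],
    [0,0,0,0,0,0,0.9],
  ],
)

```text
time: 32.48
ee_pos: [0.4589, -0.0148, 0.0481]
tcp_rot: [180.0, 0.1, 91.7]
wrist_force: [0.1, -4.9, -0.2]
opening: 0.0157
```

```bash
python3 look.py t20 ; python3 edge.py t20
```

```text
[ 0.45890395 -0.01482634  0.04807652] [ 0.07098883 -4.89345691 -0.20687403] [-0.88125636  0.03795699  0.1095384 ]
[87, 85, 91, 115, 141, 144, 155, 96, 114, 172, 171, 171, 168, 158, 157, 158, 157, 155, 155, 157, 156, 156, 156, 156, 157, 156, 156, 155, 157, 156, 157, 156, 156, 157, 156, 167, 174, 137, 96, 91, 91, 91, 92, 91, 91, 89, 85, 108]
[88, 88, 89, 108, 139, 140, 155, 94, 82, 171, 171, 171, 167, 157, 158, 159, 159, 159, 159, 159, 158, 160, 161, 161, 161, 161, 160, 161, 163, 163, 163, 161, 164, 163, 169, 172, 176, 131, 91, 90, 90, 91, 92, 90, 92, 90, 84, 106]
t20 upper [ 90.27 119.19  28.92] lower [ 90.54 119.    28.46]
```

```bash
python3 - <<'E'
from h import *
for n in ("t14","t15","t16","t17","t20"):
    im=cv2.imread(f"pics/{n}.png").astype(float)
    g=im[218:222,112:142,0]
    r=im[218:222].mean(0)[:,0]
    # nose: first crossing below 140 after cream
    s=128 if n=="t14" else 112
    k=s
    while r[k]>140: k+=1
    nose=k-1+(r[k-1]-140)/(r[k-1]-r[k])
    def rear(rr):
        b=im[rr].mean(0)[:,0]; k=s
        while b[k]>130:k+=1
        return k-1+(b[k-1]-130)/(b[k-1]-b[k])
    ru=rear(slice(212,215)); rl=rear(slice(225,230)) if n!="t14" else rear(slice(226,229))
    print(n,round(nose,2),round(ru,2),round(rl,2),"overlap",round((ru+rl)/2-nose,2), r[s:s+12].round(0))
E
```

```text
t14 133.42 134.94 134.98 overlap 1.54 [157. 157. 157. 162. 168. 154. 121. 114. 114. 114. 122. 143.]
t15 122.38 123.23 123.38 overlap 0.92 [154. 154. 155. 154. 154. 154. 154. 154. 164. 171. 151. 122.]
t16 118.43 119.92 119.92 overlap 1.49 [156. 156. 156. 156. 159. 168. 152. 124. 113. 114. 114. 114.]
t17 118.15 119.03 119.38 overlap 1.06 [156. 156. 156. 157. 165. 172. 144. 117. 114. 114. 114. 114.]
t20 117.42 119.19 119.03 overlap 1.69 [157. 156. 156. 157. 164. 151. 125. 114. 114. 114. 114. 114.]
```

```bash
python3 - <<'E'
from h import *
t=camera("side")[:,:,::-1]; cv2.imwrite("pics/s20.png",cv2.resize(t[260:312,175:235],None,fx=12,fy=12,interpolation=2))
def w2b(P): 
    a=np.radians(1.77); o=np.array([.4578,.0462]); d=P[:,:2]-o
    return np.c_[d@[np.cos(a),np.sin(a)],d@[-np.sin(a),np.cos(a)]].round(4)
q=[[196.7,293.3],[187.5,303]]
for z in (.022,.03,.033,.04): print(z,w2b(cast("side",q,z)).tolist())
E
```

```text
0.022 [[0.0314, 0.142], [0.0283, 0.1824]]
0.03 [[0.0262, 0.146], [0.0232, 0.1861]]
0.033 [[0.0242, 0.1475], [0.0212, 0.1875]]
0.04 [[0.0197, 0.151], [0.0167, 0.1907]]
```

View pics/s20.png

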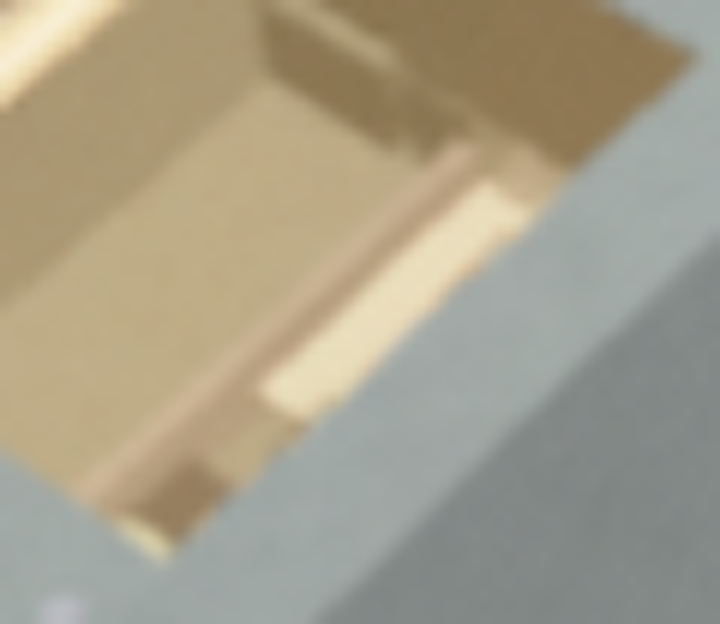

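Request:
apply_moves(
  rows=[
    [0,-1,0,0,0,0,0.9],
    [0,-3,0,0,0,0,0.9],
    [0.3,-8,0,0,0,0,0.9],
    [0.3,-10,0,0,0,0,0.9],
    [0,0,0,0,0,0,0.9],
  ],
)

```text
time: 33.2
ee_pos: [0.4595, -0.0371, 0.048]
tcp_rot: [-180.0, 0.0, 91.7]
wrist_force: [-0.6, 0.0, -1.6]
opening: 0.0157
```

```bash
python3 look.py t21 ; python3 edge.py t21; python3 - <<'E'
from h import *
t=camera("side")[:,:,::-1]; cv2.imwrite("pics/s21.png",t);cv2.imwrite("pics/s21c.png",cv2.resize(t[285:312,175:205],None,fx=20,fy=20,interpolation=2))
E
```

```text
[ 0.45945394 -0.03705522  0.04797581] [-0.56898916  0.00938513 -1.6149635 ] [-0.035715   -0.02307721  0.01032905]
[87, 86, 89, 115, 141, 144, 155, 94, 115, 170, 172, 172, 168, 158, 158, 156, 157, 154, 156, 155, 155, 156, 155, 158, 155, 156, 157, 157, 155, 157, 157, 157, 157, 157, 156, 166, 174, 138, 95, 90, 89, 90, 90, 90, 91, 86, 84, 107]
[86, 87, 88, 109, 139, 140, 153, 93, 82, 170, 170, 171, 169, 158, 158, 158, 159, 159, 158, 159, 157, 159, 160, 160, 160, 160, 160, 161, 162, 163, 163, 163, 162, 163, 167, 171, 175, 131, 88, 88, 89, 89, 91, 90, 91, 89, 83, 105]
t21 upper [ 90.28 119.18  28.9 ] lower [ 90.54 118.97  28.43]
```

View pics/s21c.png

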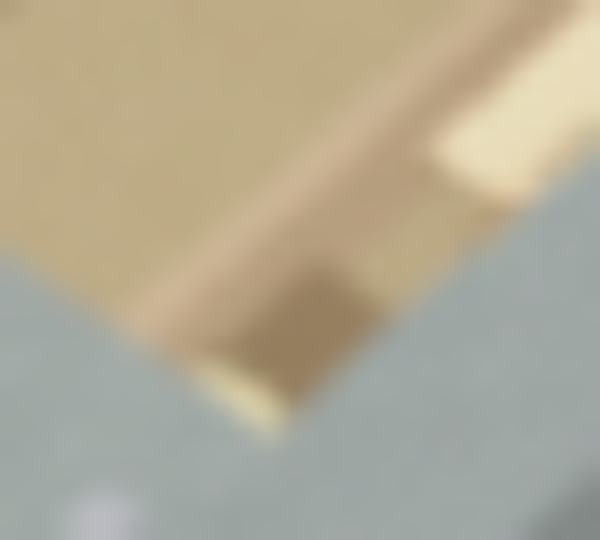

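View pics/t21c.png

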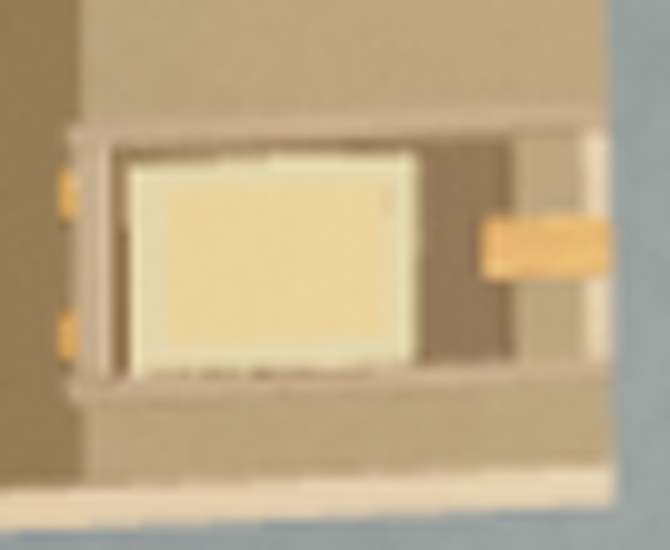

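```bash
python3 - <<'E'
from h import *
a=np.radians(1.77); o=np.array([.4578,.0462])
def w2b(P):
    d=P[:,:2]-o; return np.c_[d@[np.cos(a),np.sin(a)],d@[-np.sin(a),np.cos(a)]]
for z in (.026,.028,.030,.032,.034,.036):
    s=w2b(cast("side",[[187.1,303.7]],z))[0]
    t=w2b(cast("top",[[119.3,212.5],[119.0,229]],z)); y=np.interp(s[0],t[::-1,0],t[::-1,1])
    print(z,s.round(4),round(y,4),round(s[1]-y,4))
E
```

```text
0.026 [0.0249 0.1867] 0.1861 0.0005
0.028 [0.0236 0.1876] 0.1855 0.0021
0.03 [0.0224 0.1885] 0.1848 0.0037
0.032 [0.0211 0.1894] 0.1841 0.0053
0.034 [0.0198 0.1903] 0.1834 0.0069
0.036 [0.0185 0.1913] 0.1827 0.0085
```

Request:
apply_moves(
  rows=[
    [0.2,-6,0,0,0,0,0.9],
    [0.3,-10,0,0,0,0,0.9],
    [0.3,-10,0,0,0,0,0.9],
    [0.3,-10,0,0,0,0,0.9],
    [0.3,-10,0,0,0,0,0.9],
    [0.3,-10,0,0,0,0,0.9],
    [0.3,-10,0,0,0,0,0.9],
    [0.3,-10,0,0,0,0,0.9],
    [0.3,-10,0,0,0,0,0.9],
    [0.3,-10,0,0,0,0,0.9],
    [0.3,-10,0,0,0,0,0.9],
    [0.3,-10,0,0,0,0,0.9],
    [0.3,-10,0,0,0,0,0.9],
    [0.4,-10,0,0,0,0,0.9],
    [0.4,-10,0,0,0,0,0.9],
    [0.4,-10,0,0,0,0,0.9],
    [0.4,-10,0,0,0,0,0.9],
    [0.4,-10,0,0,0,0,0.9],
    [0.4,-10,0,0,0,0,0.9],
    [0.2,-9,0,0,0,0,0.9],
  ],
)

```text
time: 35.8
ee_pos: [0.4659, -0.2319, 0.048]
tcp_rot: [-180.0, -0.0, 91.8]
wrist_force: [-0.8, -0.2, -0.4]
opening: 0.0158
```

Request:
apply_moves(
  rows=[
    [0,-3,0,0,0,0,0.9],
    [0,0,-0.6,0,0,0,0.9],
    [0,0,0,0,0,0,0.75],
    [0,0,0,0,0,0,0.6],
    [0,0,0,0,0,0,0.45],
    [0,0,10,0,0,0,0.45],
    [0,0,30,0,0,0,0.45],
    [0,0,40,0,0,0,0.45],
    [0,-15,40,0,0,0,0.45],
    [-20,-40,30,0,0,0,0.45],
    [-20,-40,20,0,0,0,0.45],
    [-20,-40,0,0,0,0,0.45],
    [0,-15,0,0,0,0,0.45],
    [0,0,0,0,0,0,0.45],
  ],
)

```text
time: 37.55
ee_pos: [0.4059, -0.3846, 0.2173]
tcp_rot: [-180.0, -0.0, 91.7]
wrist_force: [-0.2, 1.3, -0.3]
opening: 0.0467
```

```bash
python3 look.py t22; python3 edge.py t22; python3 - <<'E'
from h import *
t=cv2.imread("pics/t22.png"); cv2.imwrite("pics/t22f.png",cv2.resize(t[50:300,40:440],None,fx=2,fy=2,interpolation=2))
s=camera("side")[:,:,::-1]; cv2.imwrite("pics/s22.png",s)
E
```

```text
[ 0.40585802 -0.38460671  0.21732746] [-0.20423225  1.32144732 -0.31582773] [ 0.07038102 -0.00204383  0.02505364]
[86, 85, 88, 114, 139, 142, 150, 94, 113, 168, 170, 169, 165, 155, 154, 154, 154, 151, 151, 154, 154, 153, 154, 154, 153, 152, 153, 154, 154, 153, 154, 154, 153, 154, 152, 164, 171, 136, 94, 87, 87, 87, 87, 85, 88, 84, 79, 104]
[84, 87, 88, 108, 137, 138, 152, 93, 82, 169, 167, 168, 166, 154, 155, 157, 156, 155, 156, 156, 156, 156, 157, 159, 158, 159, 159, 157, 161, 160, 159, 159, 159, 159, 163, 169, 171, 128, 86, 85, 84, 86, 87, 86, 86, 86, 79, 100]
t22 upper [ 90.31 119.11  28.8 ] lower [ 90.56 118.92  28.37]
```

View pics/t22f.png

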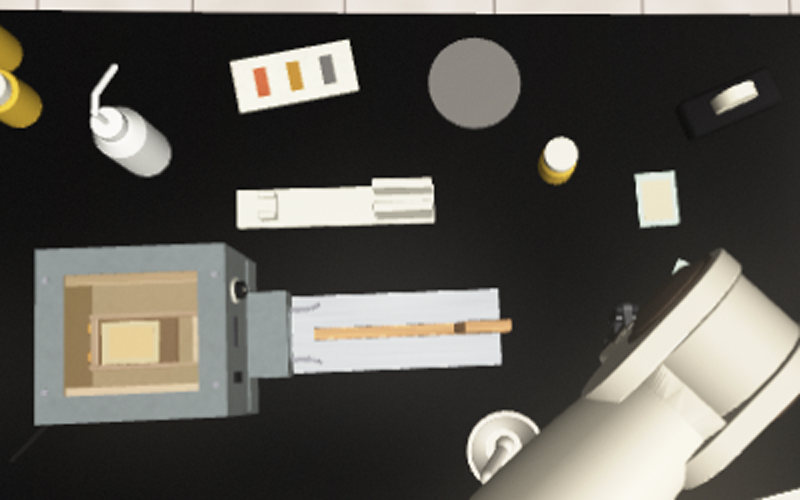

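View pics/s22.png

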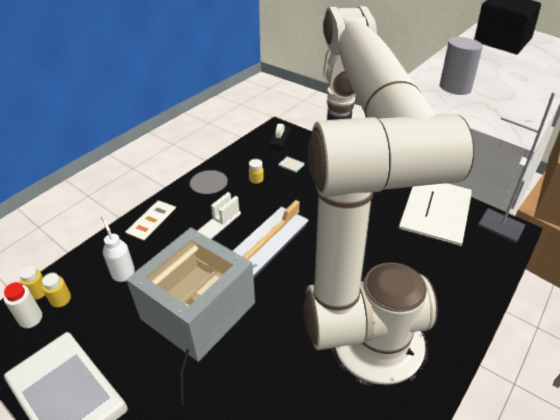

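The stick lies on the deck with its nose outside the hood, and the bystanders have not moved. There is time left, so I'll look through the window from close by with the wrist camera to confirm the panel has dropped.

Request:
apply_moves(
  rows=[
    [0,20,40,0,0,0,0.45],
    [4,40,40,0,0,0,0.45],
    [4,50,5,0,0,0,0.45],
    [4,50,0,0,0,0,0.45],
    [4,50,0,0,0,0,0.45],
    [4,50,0,0,0,0,0.45],
    [4,50,0,0,0,0,0.45],
    [4,50,0,0,0,0,0.45],
    [4,50,0,0,0,0,0.45],
    [4,50,0,0,0,0,0.45],
    [4,50,0,0,0,0,0.45],
    [4,50,0,0,0,0,0.45],
    [0,50,0,0,0,0,0.45],
    [0,50,0,0,0,0,0.45],
    [0,40,0,0,0,0,0.45],
    [0,0,0,0,0,0,0.45],
    [0,0,0,0,0,0,0.45],
  ],
)

```text
time: 39.78
ee_pos: [0.449, 0.3161, 0.3024]
tcp_rot: [-180.0, 0.0, 91.9]
wrist_force: [-0.3, 0.2, 0.9]
opening: 0.0471
```

```bash
python3 - <<'E'
from h import *
o=get_obs();im=camera("wrist")[:,:,::-1]; cv2.imwrite("pics/w23.png",im)
print(o["ee_pos"].tolist(),o["tcp_rot"].tolist())
cv2.imwrite("pics/w23c.png",cv2.resize(im[100:330,150:400],None,fx=2.6,fy=2.6,interpolation=2))
E
```

```text
[0.4489865947685745, 0.3161387178553231, 0.30242187954951294] [-179.98295377328964, 0.018400395200504238, 91.86694491845262]
```

View pics/w23c.png

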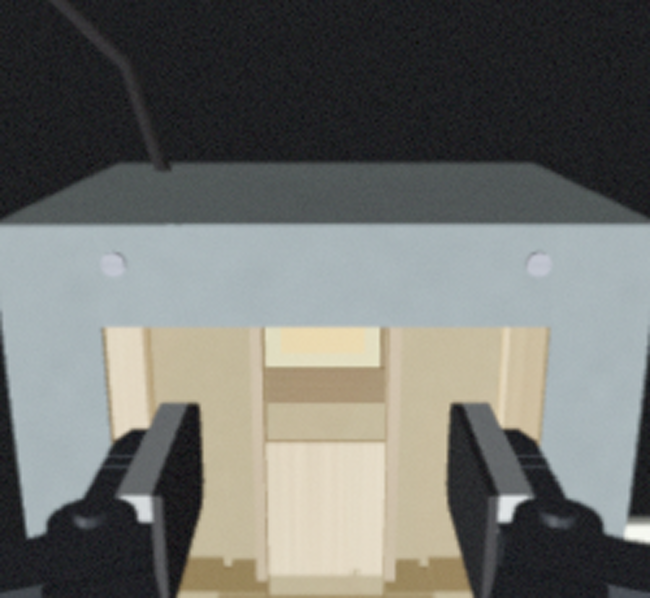

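Request:
apply_moves(
  rows=[
    [0,-40,0,0,0,0,0.45],
    [0,-50,0,0,0,0,0.45],
    [0,-45,-10,0,0,0,0.45],
    [0,-25,-10,0,0,0,0.45],
    [0,0,0,0,0,0,0.45],
    [0,0,0,0,0,0,0.45],
  ],
)

```text
time: 40.58
ee_pos: [0.4498, 0.1557, 0.283]
tcp_rot: [180.0, -0.0, 91.7]
wrist_force: [0.1, -0.2, -0.2]
opening: 0.0471
```

```bash
python3 - <<'E'
from h import *
o=get_obs();im=camera("wrist")[:,:,::-1]; cv2.imwrite("pics/w24.png",im)
print(o["ee_pos"].tolist(),o["tcp_rot"].tolist())
cv2.imwrite("pics/w24c.png",cv2.resize(im[20:250,150:400],None,fx=2.6,fy=2.6,interpolation=2))
E
```

```text
[0.4497714057375674, 0.15567203486679204, 0.2829676635867798] [179.95135278080815, -0.029726473442302902, 91.71537489132152]
```

View pics/w24c.png

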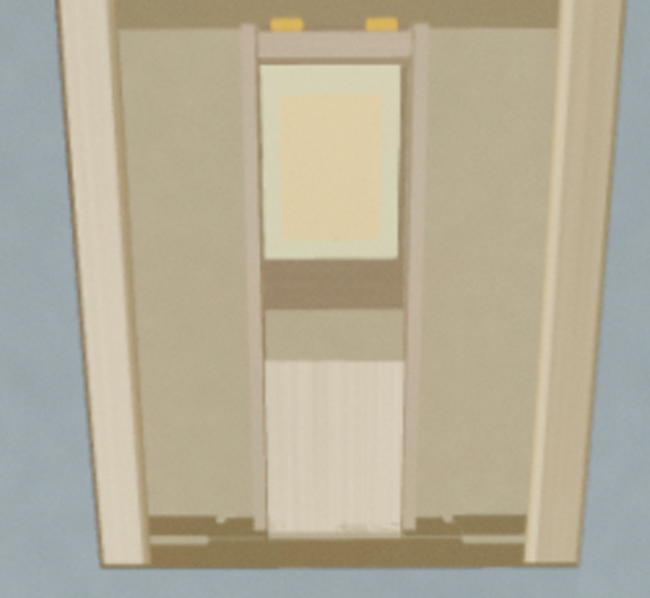

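```bash
python3 - <<'E'
from h import *
from scipy.optimize import brentq
o1={'ee_pos':np.array([0.4489866,0.3161387,0.3024219]),'tcp_rot':np.array([-179.98295,.0184,91.86694])}
o2={'ee_pos':np.array([0.4497714,0.155672,0.2829677]),'tcp_rot':np.array([179.95135,-.02973,91.71537])}
a=cv2.imread("pics/w23.png").astype(float);b=cv2.imread("pics/w24.png").astype(float)
# row profiles (middle columns)
c1=slice(262,290); c2=slice(262,296)
p1=a[:,c1].mean(1); p2=b[:,c2].mean(1)
print("w23",[(r,p1[r].round(0).tolist()) for r in range(236,272)])
print("w24",[(r,p2[r].round(0).tolist()) for r in list(range(38,50))+list(range(114,126))+list(range(134,144))+list(range(154,164))])
E
```

```text
w23 [(236, [190.0, 220.0, 227.0]), (237, [193.0, 221.0, 226.0]), (238, [193.0, 221.0, 226.0]), (239, [193.0, 221.0, 226.0]), (240, [189.0, 217.0, 223.0]), (241, [130.0, 162.0, 177.0]), (242, [115.0, 146.0, 166.0]), (243, [118.0, 147.0, 169.0]), (244, [119.0, 148.0, 169.0]), (245, [117.0, 147.0, 168.0]), (246, [118.0, 148.0, 169.0]), (247, [119.0, 149.0, 170.0]), (248, [119.0, 150.0, 170.0]), (249, [117.0, 148.0, 169.0]), (250, [119.0, 149.0, 170.0]), (251, [119.0, 149.0, 170.0]), (252, [119.0, 150.0, 170.0]), (253, [119.0, 150.0, 170.0]), (254, [123.0, 153.0, 173.0]), (255, [151.0, 180.0, 192.0]), (256, [157.0, 185.0, 197.0]), (257, [157.0, 185.0, 197.0]), (258, [157.0, 185.0, 197.0]), (259, [157.0, 185.0, 197.0]), (260, [156.0, 185.0, 196.0]), (261, [156.0, 185.0, 196.0]), (262, [156.0, 185.0, 196.0]), (263, [156.0, 185.0, 196.0]), (264, [157.0, 185.0, 197.0]), (265, [157.0, 186.0, 197.0]), (266, [158.0, 186.0, 197.0]), (267, [158.0, 186.0, 197.0]), (268, [154.0, 183.0, 195.0]), (269, [132.0, 164.0, 181.0]), (270, [173.0, 197.0, 210.0]), (271, [192.0, 213.0, 223.0])]
w24 [(38, [157.
[... 597 characters left out ...]
, 155.0]), (123, [108.0, 136.0, 155.0]), (124, [108.0, 136.0, 155.0]), (125, [107.0, 135.0, 155.0]), (134, [107.0, 136.0, 156.0]), (135, [108.0, 136.0, 156.0]), (136, [108.0, 136.0, 156.0]), (137, [107.0, 135.0, 156.0]), (138, [113.0, 142.0, 160.0]), (139, [134.0, 162.0, 176.0]), (140, [143.0, 170.0, 182.0]), (141, [143.0, 171.0, 183.0]), (142, [143.0, 171.0, 183.0]), (143, [143.0, 171.0, 183.0]), (154, [144.0, 171.0, 183.0]), (155, [144.0, 171.0, 183.0]), (156, [143.0, 171.0, 183.0]), (157, [144.0, 172.0, 184.0]), (158, [152.0, 178.0, 191.0]), (159, [173.0, 195.0, 206.0]), (160, [180.0, 200.0, 211.0]), (161, [180.0, 201.0, 211.0]), (162, [180.0, 201.0, 212.0]), (163, [180.0, 201.0, 211.0])]
```

```bash
python3 - <<'E'
from h import *
o1={'ee_pos':np.array([0.4489866,0.3161387,0.3024219]),'tcp_rot':np.array([-179.98295,.0184,91.86694])}
o2={'ee_pos':np.array([0.4497714,0.155672,0.2829677]),'tcp_rot':np.array([179.95135,-.02973,91.71537])}
for n,r1,r2 in (("rear",240.58,119.1),("dark/tan",254.54,138.6),("tan/bright",269.5,158.45)):
    zs=np.linspace(0,.06,61); d=[cast("wrist",[[276,r1]],z,o1)[0,1]-cast("wrist",[[278,r2]],z,o2)[0,1] for z in zs]
    z=np.interp(0,d,zs) if d[0]<d[-1] else np.interp(0,d[::-1],zs[::-1]); print(n,"z",z.round(4),"y",cast("wrist",[[278,r2]],z,o2)[0,1].round(4),"dz/px")
    if n=="rear": print([cast("wrist",[[262,r],[278,r]],.030,o2)[:,1].round(4).tolist() for r in (44.5,119.1)])
E
```

```text
rear z 0.0282 y 0.2331 dz/px
[[0.3124, 0.3129], [0.2325, 0.233]]
dark/tan z 0.0242 y 0.2105 dz/px
tan/bright z 0.0227 y 0.1865 dz/px
```

```bash
python3 -c "
from workcell import *
print(job_done())"
```

```text
the job is handed in; nothing more can be done
None
```

I put the nearest panel, coated side up, on the feed deck, pushed it under the guard into the nest with the stick held by its handle, then drew the stick out. The job is handed in at about 41 s of the 64 s; no verdict is reported.

**What I did:** The low bar grip left no room for the fingertips above the deck. I tilted the stick nose down about 4° to push the panel partway, let the stick settle about 11 mm onto the deck, and regripped it by the handle. The last push was in 0.5 mm steps, and I stopped when the wrist read 4.9 N as the panel met the back stop. That was the highest pushing force I read; I only read it at the end of each call.

**Last checks:**
- **Panel height:** two wrist-camera views through the window put the rear top edge 4 to 5.5 mm above the floor. That fits a dropped panel (5 mm); one still on the floor would show 8 mm.
- **Panel position:** it measures 80 mm long lying flat, with its centre at about y = 0.227 m in the box frame, inside the 0.200 to 0.233 m limit. It lies between the side rails.
- **Stick and bystanders:** the stick stands on the deck with its nose about 30 mm outside the slot. The jar, wash bottle and mortar look unmoved, and the arm is clear of everything.

**What disagreed:**
- Lengths and stick overlap from the overhead camera varied by about 0.7 pixel and could not settle whether the panel was flat, which is why I took the wrist views.
- Hand position and overhead camera differed by about 5 mm on where the stick's nose was, so the step position (about 0.182 m) is only good to a few millimetres.

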